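# Kit the camera head tray

### The job

Make up the camera-head kit in the white layout tray: put every kit part that is there on its own printed outline, turned the way it is drawn and with the same side up as it has now. The black face plate must lie flat with its hole over the tray's dowel (slide it across the dowel until it drops on), and the white diffuser ring comes out of the open mould. Set the lens and the camera down rather than dropping them, and leave the bench's other things where they are.

Things in the scene. Friction and masses are not known exactly. Their poses are not given: they have to be found in the camera images.
- tray: Shallow kit tray fixed to the bench, left or right (the parts' grey-blue mat, 2 mm thick, is on the other side): white floor with thin black printed outlines, drawn 3 mm outside the parts' edges; 222 mm (x) by 302 mm (y); an aluminium lip 6 mm wide stands 5 mm above the floor all round. Origin at the centre of its underside; floor 6 mm above it. z up; +y is left when facing +x
- spot_plate (a point): origin on the tray's floor; its axes are the tray's. Axis of the tray's fixed steel dowel, diameter 9 mm, standing 10 mm above the floor with a 2 mm chamfer at its tip: the face plate's hole goes over it. The plate's outline, with its notch, points along the tray's +x
- spot_lens (a point): origin on the tray's floor; its axes are the tray's. Centre of the lens outline, a plain circle of 50 mm
- spot_ring (a point): origin on the tray's floor; its axes are the tray's. Centre of the diffuser ring outline, two concentric circles of 56 and 24 mm
- spot_pillar_long (a point): origin on the tray's floor; its axes are the tray's. Centre of the long pillar outline, a rectangle 96 mm (tray x) by 22 mm
- spot_pillar_short (a point): origin on the tray's floor; its axes are the tray's. Centre of the short pillar outline, a rectangle 56 mm (tray x) by 22 mm
- spot_bush (a point): origin on the tray's floor; its axes are the tray's. Centre of the bush outline, concentric circles of 40 and 20 mm
- spot_camera (a point): origin on the tray's floor; its axes are the tray's. Centre of the camera body outline, a rectangle 46 mm (tray x) by 35 mm with a narrower nose drawn at the tray's +x end, 26 mm from the centre
- spot_clamp (a point): origin on the tray's floor; its axes are the tray's. Centre of the clamp outline, a plain rectangle 50 mm (tray x) by 32 mm
- face_plate: Black anodised face plate, 6 mm thick, flat on the bench in the middle, before or behind the mould: 100 by 56 mm, with a U-shaped open notch 24 mm wide, 36 mm deep in one end and a 13 mm through hole. About 90 g, balanced 12 mm from the hole towards the notch. Origin at the hole's centre, underside; x to the notched end (plate spans x -32 to +68, y -28 to +28 mm), z up
- mould: Open aluminium casting mould fixed in the middle: block 120 mm (x) by 76 mm (y), 30 mm high; round cavity of 55 mm, floor 8 mm above the bench, steel core of 25 mm in its centre up to 28 mm. Two finger reliefs 32 mm wide run from the cavity along +x and -x to 54 mm from the centre, floor 14 mm above the bench. Origin at the centre of its underside, z up
- ring: White cast diffuser ring, outer diameter 50 mm, inner 30 mm, 26 mm high, about 50 g, loose in the mould's cavity round the core, its top 4 mm above the mould's face; it lifts straight out when held across the reliefs. Same either way up. Origin at the centre of its underside, z up
- lens: Black camera lens standing upright with its glass up, diameter 44 mm, 32 mm high, about 90 g. May be absent. Origin at the centre of its underside, z up
- camera: Small bare-metal block camera, body 40 mm (x) by 29 mm (y) by 29 mm high with two black bands, and a round nose of 25 mm that stands out 6 mm at the +x end; about 90 g. May be absent. Origin at the centre of the body's underside, x towards the nose, z up
- clamp: Black shaft clamp block, 44 mm (x) by 26 mm (y) by 24 mm high, with two screws in its top; either end may lead. About 70 g. May be absent. Origin at the centre of its underside, z up
- pillar_long: Long bright steel spacer pillar, square bar 16 by 16 mm, 90 mm long (its x), lying on a flat, about 170 g; either end may lead. May be absent. Origin at the bar's very centre, 8 mm above what it lies on
- pillar_short: Short bright steel spacer pillar, square bar 16 by 16 mm, 50 mm long (its x), lying on a flat, about 100 g; either end may lead. May be absent. Origin at the bar's very centre, 8 mm above what it lies on
- bush: Dark steel flanged bush standing on its flange: flange diameter 34 mm and 6 mm thick, sleeve diameter 20 mm up to 24 mm height, about 60 g. May be absent. Origin at the centre of its underside, z up
- screw_tin: Not for the kit: round metal tin, diameter 42 mm, 18 mm high, on the mat among the parts. Origin at the centre of its underside
- collar: Not for the kit: plain steel shaft collar, diameter 30 mm, bore 16 mm, 11 mm high, on the mat among the parts. Origin at the centre of its underside
- glue_bottle: Not for the kit: small white bottle, diameter 28 mm, 65 mm high, beyond the mould. Origin at the centre of its underside
- driver: Not for the kit: screwdriver 170 mm long lying beyond the mould. Origin near its middle
- caliper: Not for the kit: steel caliper about 190 mm long, lying flat beyond the tray or mat. Origin near its middle, on the underside
- hex_key: Not for the kit: L-shaped hex key, 90 by 28 mm, 6 mm thick, lying flat beyond the tray or mat. Origin in the middle of its long arm, on the underside

How it is judged:
At the end, for the whole second after the job is handed in: Each kit part rests on the tray floor within 10 mm of its spot, turned as drawn (within 11 degrees; camera nose and plate notch towards the tray's +x), lens, bush, camera, clamp upright; the face plate's hole is over the dowel within 3 mm and the plate flat. All at rest (horizontal distance between face_plate and spot_plate below 0.003 m and z of face_plate in the frame of tray below 0.0085 m and angle between face_plate's own z axis and vertical below 0.06 rad and angle between the x axis of each of face_plate, camera, clamp, pillar_long, pillar_short and the x axis of tray, either way round below 0.2 rad and x of spot_clamp in the frame of face_plate above 0.05 m and linear speed of each of face_plate, ring, lens, camera, clamp, pillar_long, pillar_short, bush below 0.02 m/s and horizontal distance between ring and spot_ring below 0.01 m and z of ring in the frame of tray between 0.003 and 0.009 m and angle between the z axis of ring and the z axis of tray, either way round below 0.1 rad and horizontal distance between lens and spot_lens below 0.01 m and z of lens in the frame of tray between 0.003 and 0.009 m and angle between each of lens, camera, clamp, bush's own z axis and vertical below 0.1 rad and horizontal distance between camera and spot_camera below 0.01 m and z of camera in the frame of tray between 0.003 and 0.009 m and x of spot_clamp in the frame of camera above 0.03 m and horizontal distance between clamp and spot_clamp below 0.01 m and z of clamp in the frame of tray between 0.003 and 0.009 m and horizontal distance between pillar_long and spot_pillar_long below 0.01 m and z of pillar_long in the frame of tray between 0.011 and 0.017 m and horizontal distance between pillar_short and spot_pillar_short below 0.01 m and z of pillar_short in the frame of tray between 0.011 and 0.017 m and horizontal distance between bush and spot_bush below 0.01 m and z of bush in the frame of tray between 0.003 and 0.009 m); the robot touches nothing.
It fails at once if the lens is let go in the air, more than about 3 cm above the tray or mat (height (world z) of lens above 0.04 m and contact force between the fingers and lens below 0.05 N).
It fails at once if the camera is let go in the air, more than about 3 cm above the tray or mat (height (world z) of camera above 0.04 m and contact force between the fingers and camera below 0.05 N).
It fails at once if one of the other things on the bench (tin, collar, bottle, screwdriver, caliper, hex key) is shoved more than 6 cm (distance of any of screw_tin, collar, glue_bottle, driver, caliper, hex_key from where it was at the start of the episode above 0.06 m).
Of lens, camera, clamp, pillar_long, pillar_short, bush only 4 to 6 are there at a start; the rules pass over those that are not, and their reading is None.
At some moment in a run one of camera, clamp, pillar_long, pillar_short may be knocked a few centimetres aside while the robot is not near it.
It also fails if it takes over 210 s, if anything falls off the work surface, if the arm or the gripper's body presses on something with over 40 N, if the wrist force passes 120 N, or if a joint passes its speed limit or range.

### The arm

A 6-joint arm with a two-finger parallel gripper is mounted at the origin on the work surface. World frame = base frame: x ahead of the robot, y to its left, z up, the work surface at z = 0. Lengths are in m, angles in rad, forces in N, time in s.
With the tool pointing down it reaches from about 0.375 to 0.9 m from the base axis. Payload 3.1 kg.
Tool frame: the origin (TCP) lies midway between the tips of the shut fingers; the grasp point (between the pads) lies 19 mm behind it; x points along the fingers, y is the direction in which the jaws open and shut, and the axes are right-handed (so a half turn about x gives the same grasp; the last joint's range is limited). The gripper opens to 87 mm and grips with 3 to 60 N. Pads are 19 mm wide; open, the fingers measure 117 mm over their backs; the gripper's body (75 mm by 190 mm) begins 51 mm behind the grasp point.
Start: joints at [0.953, 0.527, 1.433, -0, 1.181, -0.178], TCP at [0.266, 0.566, 0.223] pointing down, gripper open.
Joint ranges: [-3.08, 3.08], [-0.75, 2.2], [0.22, 2.44], [-1.43, 4.57], [0, 2.65], [-2.85, 2.85]. Speed limits (rad/s): [2.79, 2.79, 3.14, 3.14, 3.14, 3.14].

### API

Orientations are given as [roll, pitch, yaw] about the fixed x, y, z axes, in that order (R = Rz(yaw) Ry(pitch) Rx(roll)).
In Python, from station import monitor, vision, order gives the robot as it stands. The module is installed in compiled form; this text tells all that it offers.
- The arm moves only by the tool play_rows, never from a script. Its argument "commands" is a list of rows, each a list of 5 numbers: the shift along the tool's x, y, z in mm, then the turn about the tool's x in degrees, then the finger opening in mm, from 0 to 87. A call has 1 to 5 rows; each row shifts and turns the commanded pose from where the row before left it, along the tool's axes as they then stand; what a row does not reach is not made up. A row lasts 1/10 s, in which the tool goes at most 50 mm and 8.59 degrees, less where a joint would pass 70% of its speed; a pose out of reach is approached as far as the arm can. A call is refused whole if a number of a shift passes 50 or a number of a turn 8.59, either way. A call with a gripper value outside its range is refused whole. The fingers move at their own pace and stop on an object; the grip force is fixed at half the most. Time passes only in rows, so rows that do not move let the fingers close. It gives the time, the measured TCP pose, the force and the opening at its end, in the units of the state.
- monitor.get_state(): the state, without advancing time (a new reading comes with each control period).
- vision.read_camera(name): name is "scene" or "top" or "wrist"; returns a dict with "pixels" (420x560x3 uint8, red, green, blue), "z_map" (420x560 float32, m along the optical axis (not along the pixel's ray), 0 where there is no reading), "intrinsics" (3x3 intrinsics, pixels), "dist_coeffs" ([k1, k2, p1, p2, k3] as OpenCV has them; the pictures are not rectified), "T" (4x4, takes a point from camera to world coordinates); the wrist camera has in their place "T_tool_cam" (4x4, takes a point from camera to tool coordinates, whose origin is the TCP and whose axes are the tool frame's). Camera axes: x right, y down, z forward; pixel columns grow to the right and rows downward; lengths in m; the calibration is good to about 2 mm. A picture is of the moment at which its call begins: read the wrist's pose just before it.
- order.job_done(): hands the job in, once; it reports no verdict.
The state is a dict: "clock": time; "joint_positions": joint angles; "dq": joint speeds; "joint_efforts": joint torques, N m; "position": TCP position; "ee_rot": TCP orientation; "force": force on the tool from outside, world axes, zero at the start; "moment": the same for the moment, N m; "grip_width": finger opening in m.
Only numpy, scipy, OpenCV 4.12 (cv2) and the standard library are available. Lean on these libraries where they do the work, as an engineer would, in place of code of your own. Each camera call takes 0.05 s, during which the arm holds its last target.

## Working session

There is one attempt and no reset: what is moved stays moved. The work goes in short steps, Python scripts to look and compute and a tool call to move; the robot and the scene stay as the last step left them, time stands still between calls to the robot, and variables do not carry over. Pictures are saved under pics/ and viewed, and the job is handed in when it is done.

Besides the shell and the picture viewer there is one more tool, called after "Request:" by a JSON object that holds its "fn" and its "kwargs". play_rows: Moves the arm, as the interface text tells. Its arguments: {"type":"object","properties":{"commands":{"type":"array","items":{"type":"array","items":{"type":"number"}}}},"required":["commands"]}

```bash
mkdir -p pics; ls; python3 - <<'E'
from station import monitor, vision, order
import cv2,numpy as np,pickle
s=monitor.get_state();print(s)
for n in ["scene","top","wrist"]:
    d=vision.read_camera(n)
    pickle.dump(d,open(f"{n}0.pkl","wb"))
    cv2.imwrite(f"pics/{n}0.png",d["pixels"][:,:,::-1])
    print(n,d["intrinsics"],d["dist_coeffs"],d.get("T",d.get("T_tool_cam")))
E
```

```text
pics
{'clock': 0.0, 'joint_positions': array([ 9.52480611e-01,  5.28483106e-01,  1.43390643e+00,  2.67831200e-06,
        1.18138236e+00, -1.78505454e-01]), 'dq': array([-0.0004425 ,  0.00056987,  0.00046833, -0.00156597,  0.00049626,
        0.00012054]), 'joint_efforts': array([ 1.55247177e-03, -4.40032125e+01, -1.76596838e+01,  6.33475115e-02,
        5.81895432e-02, -1.74246779e-04]), 'position': array([0.26564904, 0.56492506, 0.22155991]), 'ee_rot': array([-1.75043775,  1.56861708, -2.19024904]), 'force': array([-0.55895628,  0.26069135, -0.10152154]), 'moment': array([ 0.00097079,  0.04287547, -0.04909833]), 'grip_width': 0.08655553649826504}
scene [[446.20137746   0.         285.3269048 ]
 [  0.         446.20137746 209.90499783]
 [  0.           0.           1.        ]] [-0.03525867  0.          0.          0.          0.        ] [[-0.47229561  0.71894757 -0.5099522   1.16557484]
 [ 0.88141459  0.3808058  -0.27945529  0.29321298]
 [-0.00672095 -0.58146482 -0.81354379  0.94334102]
 [ 0.          0.          0.          1.        ]]
top [[450.90755924   0.         282.09375484]
 [  0.         450.90755924 206.72273492]
 [  0.           0.           1.        ]] [-0.10370283  0.          0.          0.          0.        ] [[ 0.00553479 -0.99623773  0.08648551  0.49658321]
 [-0.99982082 -0.00707876 -0.01755598  0.01213369]
 [ 0.01810214 -0.08637284 -0.99609841  1.16890907]
 [ 0.          0.          0.          1.        ]]
wrist [[314.52199447   0.         282.07475942]
 [  0.         314.52199447 212.11353654]
 [  0.           0.           1.        ]] [0.02006733 0.         0.         0.         0.        ] [[-6.78103449e-04 -2.45480318e-01  9.69401338e-01 -1.62369511e-01]
 [ 9.99999224e-01  8.46443927e-04  9.13850862e-04  2.88042592e-04]
 [-1.04487628e-03  9.69401205e-01  2.45479554e-01 -6.61297678e-02]
 [ 0.00000000e+00  0.00000000e+00  0.00000000e+00  1.00000000e+00]]
```

View pics/top0.png

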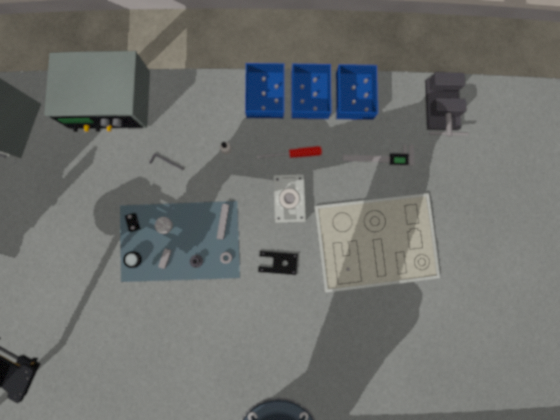

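View pics/scene0.png

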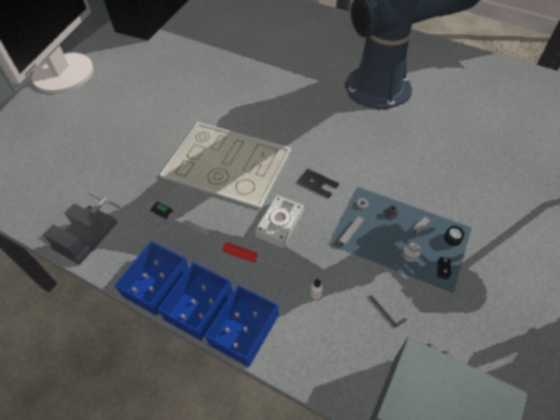

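View pics/wrist0.png

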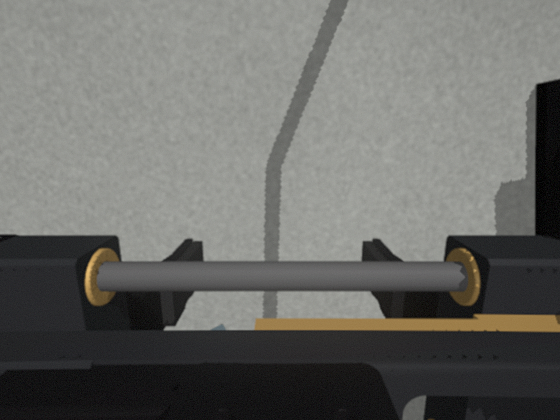

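```bash
cat > h.py <<'E'
import numpy as np,cv2,pickle
from scipy.spatial.transform import Rotation as Rn
from station import monitor, vision, order
def pose():
    s=monitor.get_state(); T=np.eye(4); T[:3,:3]=Rn.from_euler('xyz',s["ee_rot"]).as_matrix(); T[:3,3]=s["position"]; return s,T
def cam(name,save=None):
    s,Tt=pose(); d=vision.read_camera(name)
    d["T"]=d["T"] if "T" in d else Tt@d["T_tool_cam"]
    if save: cv2.imwrite(f"pics/{save}.png",d["pixels"][:,:,::-1])
    return d
def cast(d,uv,z):
    uv=np.asarray(uv,float).reshape(-1,1,2)
    n=cv2.undistortPoints(uv,d["intrinsics"],d["dist_coeffs"]).reshape(-1,2)
    r=np.c_[n,np.ones(len(n))]@d["T"][:3,:3].T; o=d["T"][:3,3]
    t=(z-o[2])/r[:,2]; return o+t[:,None]*r
def proj(d,P):
    P=np.asarray(P,float).reshape(-1,3); Ti=np.linalg.inv(d["T"])
    return cv2.projectPoints(P,cv2.Rodrigues(Ti[:3,:3])[0],Ti[:3,3],d["intrinsics"],d["dist_coeffs"])[0].reshape(-1,2)
def crop(d,x0,y0,w,h,k,name):
    cv2.imwrite(f"pics/{name}.png",cv2.resize(d["pixels"][y0:y0+h,x0:x0+w,::-1],None,fx=k,fy=k,interpolation=cv2.INTER_CUBIC))
def jaw(T): return np.degrees(np.arctan2(T[1,1],T[0,1]))
def go(x,y,z,yaw=None):
    """print tool-frame shift (mm) to the target and turn deg (yaw = world angle of the jaw axis, mod 180)"""
    s,T=pose(); d=T[:3,:3].T@(np.array([x,y,z])-T[:3,3])*1000
    print("pos",s["position"].round(4),"jaw",jaw(T).round(2),"w",round(s["grip_width"]*1000,1),"F",s["force"].round(1),"q6",round(s["joint_positions"][5],2),"t",round(s["clock"],1))
    a=0
    if yaw is not None:
        a=-((yaw-jaw(T)+90)%180-90)   # tool x is down: + turn lowers world yaw
    print("shift before turn",d.round(1),"turn",round(a,2))
    c=np.radians(a); R=Rn.from_rotvec([c,0,0]).as_matrix(); print("shift after turn",(R.T@d).round(1))
E
python3 - <<'E'
from h import *
d=pickle.load(open("top0.pkl","rb"))
crop(d,115,195,130,95,6,"mat0"); crop(d,312,185,132,110,6,"tray0"); crop(d,250,165,65,115,5,"mid0")
E
```

```text
(no output)
```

View pics/mat0.png

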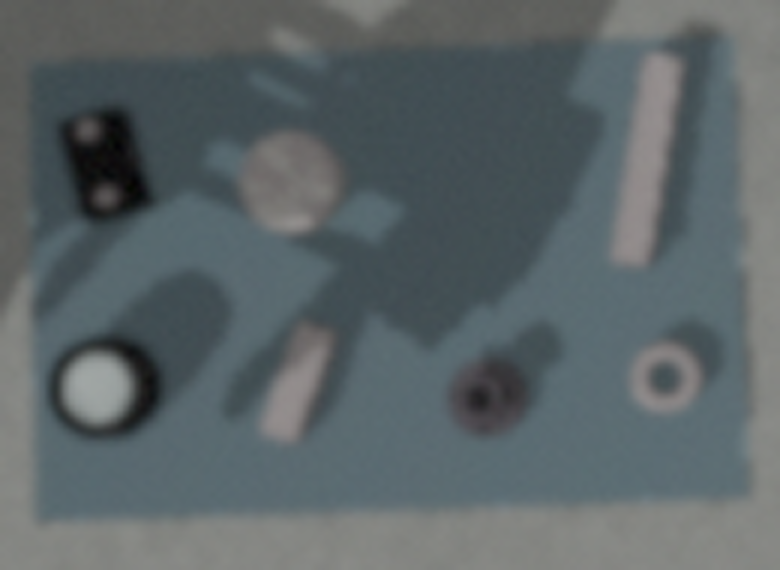

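View pics/tray0.png

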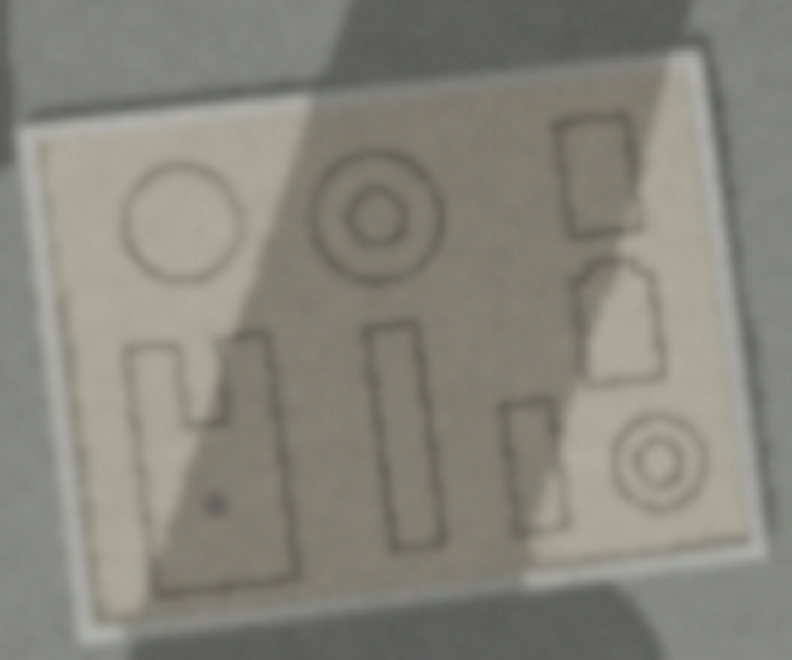

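View pics/mid0.png

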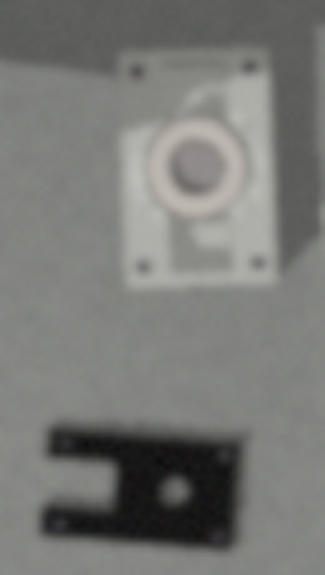

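```bash
python3 - <<'E'
from h import *
d=pickle.load(open("top0.pkl","rb"))
def c(p,x0,y0,k=6): return (np.array(p,float)+.5)/k-.5+[x0,y0]
P=cast(d,c([(20,125),(704,45),(768,553),(84,642)],312,185),.011)
print(P.round(4),[np.linalg.norm(P[i]-P[i-1]).round(4) for i in range(4)])
ctr=P.mean(0); ex=(P[0]-P[3])+(P[1]-P[2]); ya=np.degrees(np.arctan2(ex[1],ex[0])); print("tray",ctr,ya)
spots=dict(lens=[(182,222)],ring=[(377,217)],clamp=[(556,121),(626,114),(640,230),(570,240)],bush=[(660,462)],short=[(501,404),(552,398),(566,526),(516,536)],long=[(364,328),(416,321),(443,545),(391,552)],dowel=[(216,505)])
for k,v in spots.items():
    Q=cast(d,c(v,312,185),.006 if k!="dowel" else .011); print(k,Q.mean(0).round(4),[np.linalg.norm(Q[i]-Q[i-1]).round(4) for i in range(len(Q))])
print("depth tray floor", end=" ")
z=d["z_map"]; 
def pt(u,v):
    n=cv2.undistortPoints(np.array([[[u,v]]],float),d["intrinsics"],d["dist_coeffs"])[0,0]; p=np.r_[n,1]*z[v,u]; return (d["T"][:3,:3]@p+d["T"][:3,3]).round(4)
print(pt(360,235),pt(290,300))
m=dict(clamp=([(60,122),(126,104),(152,205),(88,220)],.026),lens=([(97,388)],.034),short=([(300,320),(334,328),(297,442),(260,434)],.018),long=([(644,50),(685,58),(651,268),(610,262)],.018),bush=([(490,396)],.008),ring=None,tin=([(292,182)],.02),collar=([(664,377)],.013))
for k,v in m.items():
    if v is None: continue
    Q=cast(d,c(v[0],115,195),v[1]); e=(Q[0]-Q[-1]); print(k,Q.mean(0).round(4),[np.linalg.norm(Q[i]-Q[i-1]).round(4) for i in range(len(Q))],np.degrees(np.arctan2(e[1],e[0])).round(1))
Q=cast(d,c([(197,167)],250,165,5),.034); print("ring",Q.round(4))
Q=cast(d,c([(118,52),(268,50),(278,284),(127,286)],250,165,5),.03); print("mould",Q.mean(0).round(4),[np.linalg.norm(Q[i]-Q[i-1]).round(4) for i in range(4)],np.degrees(np.arctan2(*(Q[0]-Q[3])[[1,0]])))
Q=cast(d,c([(50,428),(245,433),(235,546),(40,534)],250,165,5),.006); print("plate",Q.mean(0).round(4),[np.linalg.norm(Q[i]-Q[i-1]).round(4) for i in range(4)])
print("hole",cast(d,c([(174,491)],250,165,5),.006), "dir",np.degrees(np.arctan2(*(Q[0]-Q[1]+Q[3]-Q[2])[[1,0]])))
E
```

```text
[[ 0.6011 -0.0931  0.011 ]
 [ 0.6385 -0.3944  0.011 ]
 [ 0.4173 -0.4188  0.011 ]
 [ 0.3805 -0.1205  0.011 ]] [np.float64(0.2223), np.float64(0.3036), np.float64(0.2226), np.float64(0.3006)]
tray [ 0.50934024 -0.25670146  0.011     ] 6.6988051983753945
lens [ 0.56   -0.1637  0.006 ] [np.float64(0.0)]
ring [ 0.5626 -0.249   0.006 ] [np.float64(0.0)]
clamp [ 0.581  -0.3472  0.006 ] [np.float64(0.0523), np.float64(0.0316), np.float64(0.0511), np.float64(0.0317)]
bush [ 0.4566 -0.3728  0.006 ] [np.float64(0.0)]
short [ 0.455  -0.3168  0.006 ] [np.float64(0.0572), np.float64(0.0227), np.float64(0.0555), np.float64(0.0225)]
long [ 0.4678 -0.2597  0.006 ] [np.float64(0.097), np.float64(0.023), np.float64(0.0971), np.float64(0.0229)]
dowel [ 0.4386 -0.1772  0.011 ] [np.float64(0.0)]
depth tray floor [ 0.5254 -0.211   0.0049] [ 0.3572 -0.0303 -0.0039]
clamp [0.5547 0.3741 0.026 ] [np.float64(0.0438), np.float64(0.0295), np.float64(0.0447), np.float64(0.0282)] 18.0
lens [0.4596 0.3728 0.034 ] [np.float64(0.0)] 0.0
short [0.4631 0.2914 0.018 ] [np.float64(0.051), np.float64(0.015), np.float64(0.0506), np.float64(0.0162)] -18.4
long [0.5585 0.1439 0.018 ] [np.float64(0.0914), np.float64(0.0179), np.float64(0.0905), np.float64(0.0176)] -8.2
bush [0.4573 0.2109 0.008 ] [np.float64(0.0)] 0.0
tin [0.5475 0.2954 0.02  ] [np.float64(0.0)] 0.0
collar [0.4661 0.136  0.013 ] [np.float64(0.0)] 0.0
ring [[ 0.6174 -0.0252  0.034 ]]
mould [ 0.6176 -0.0258  0.03  ] [np.float64(0.1196), np.float64(0.0767), np.float64(0.1198), np.float64(0.0765)] 2.599341675650674
plate [0.456  0.0011 0.006 ] [np.float64(0.0544), np.float64(0.1003), np.float64(0.058), np.float64(0.1001)]
hole [[ 0.45317059 -0.01508007  0.006     ]] dir 87.80996319573022
```

```bash
python3 -c "
from h import *
s,T=pose();print(T.round(3))
go(.454,-.003,.2,-2.2)"
```

```text
[[-0.001  0.426  0.905  0.266]
 [-0.001  0.905 -0.426  0.565]
 [-1.    -0.002 -0.     0.222]
 [ 0.     0.     0.     1.   ]]
pos [0.2658 0.5651 0.2218] jaw 64.8 w 87.4 F [-0.2  0.4  0.6] q6 -0.18 t 0.1
shift before turn [  22.4 -433.8  412.2] turn 67.0
shift after turn [ 22.4 209.9 560.4]
```

Request:
{"fn": "play_rows", "kwargs": {"commands": [[2,-34,32,0,87],[2,-34,32,0,87],[2,-34,32,0,87],[2,-34,32,0,87],[2,-34,32,0,87]]}}

```text
clock: 0.65
position: [0.3385, 0.3419, 0.2124]
ee_rot: [-0.7, 1.571, -1.139]
force: [0.7, -0.4, -0.3]
grip_width: 0.087
```

Request:
{"fn": "play_rows", "kwargs": {"commands": [[2,-34,32,0,87],[2,-34,32,0,87],[2,-34,32,0,87],[2,-34,32,0,87],[2,-34,32,0,87]]}}

```text
clock: 1.15
position: [0.4111, 0.1198, 0.2025]
ee_rot: [0.631, 1.57, 0.191]
force: [0.6, -0.2, 0.4]
grip_width: 0.0868
```

Request:
{"fn": "play_rows", "kwargs": {"commands": [[0,0,0,8.5,87],[0,0,0,8.5,87],[0,0,0,8.5,87],[0,0,0,8.5,87],[0,0,0,8.5,87]]}}

```text
clock: 1.65
position: [0.4107, 0.1215, 0.2024]
ee_rot: [-1.919, 1.57, -3.107]
force: [0.0, 0.2, -0.0]
grip_width: 0.0872
```

Request:
{"fn": "play_rows", "kwargs": {"commands": [[0,0,0,8.5,87],[0,0,0,8.5,87],[0,0,0,7.5,87]]}}

```text
clock: 1.95
position: [0.4107, 0.1216, 0.2025]
ee_rot: [-1.581, 1.571, 3.088]
force: [-0.2, 0.3, -1.2]
grip_width: 0.0871
```

```bash
python3 -c "
from h import *
go(.454,-.003,.2,-2.2)"
```

```text
pos [0.4107 0.1216 0.2025] jaw -2.53 w 87.1 F [-0.2  0.3 -1.2] q6 0.07 t 1.9
shift before turn [  2.5  48.7 122.6] turn -0.33
shift after turn [  2.5  48.  122.9]
```

Request:
{"fn": "play_rows", "kwargs": {"commands": [[0,12,31,0,87],[0,12,31,0,87],[0,12,31,0,87],[2,12,30,-0.3,87],[0,0,0,0,87]]}}

```text
clock: 2.45
position: [0.4564, -0.0064, 0.2006]
ee_rot: [1.06, 1.568, -0.548]
force: [0.0, 0.5, 0.3]
grip_width: 0.0872
```

```bash
python3 -c "
from h import *
go(.454,-.003,.2,-2.2)
d=cam('wrist','w1'); pickle.dump(d,open('w1.pkl','wb'))
print(proj(d,[[.4532,-.0151,.006],[.454,-.003,0]]))"
```

```text
pos [ 0.4564 -0.0064  0.2006] jaw -2.13 w 87.2 F [0.  0.5 0.3] q6 -0.22 t 2.5
shift before turn [ 0.6 -2.5 -3.3] turn 0.07
shift after turn [ 0.6 -2.5 -3.3]
[[278.38769235 199.66540129]
 [278.708502   188.4362679 ]]
```

View pics/w1.png

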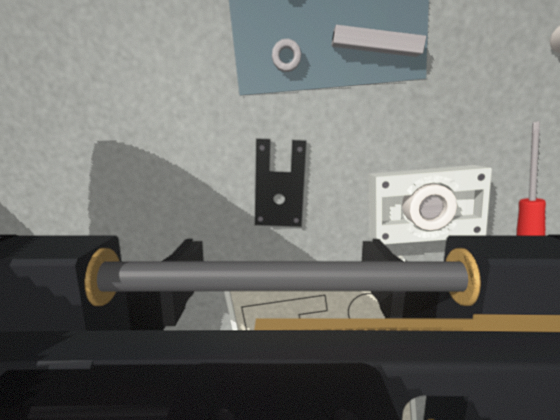

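```bash
python3 -c "
from h import *
d=pickle.load(open('w1.pkl','rb'))
crop(d,235,120,90,120,6,'w1c')
Q=cast(d,[(256,139.5),(306,140),(302,226),(255,225)],.006);print(Q.round(4),Q.mean(0),cast(d,[(279,199)],.006))
g=cv2.cvtColor(d['pixels'],cv2.COLOR_RGB2GRAY); m=(g<50).astype('uint8'); m[:125]=0;m[232:]=0;m[:,:245]=0;m[:,320:]=0
c=max(cv2.findContours(m,0,2)[0],key=cv2.contourArea)[:,0]
q=cast(d,c,.006)[:,:2]; r=cv2.minAreaRect((q*1000).astype('float32'));print(r)"
```

```text
[[ 0.4311  0.0536  0.006 ]
 [ 0.4863  0.0511  0.006 ]
 [ 0.4799 -0.048   0.006 ]
 [ 0.4244 -0.0447  0.006 ]] [0.45543585 0.00301652 0.006     ] [[ 0.45393939 -0.01433949  0.006     ]]
((454.6341857910156, 3.11578369140625), (97.1858901977539, 53.4921875), 85.78605651855469)
```

```bash
python3 -c "
from h import *
go(.4543,-.0027,.03,-3.5)"
```

```text
pos [ 0.4548 -0.0046  0.2004] jaw -2.09 w 87.2 F [-0.3  0.9 -0.4] q6 -0.22 t 2.5
shift before turn [170.4  -0.6  -1.9] turn 1.41
shift after turn [170.4  -0.6  -1.8]
```

Request:
{"fn": "play_rows", "kwargs": {"commands": [[43,-0.6,-1.8,1.4,80],[43,0,0,0,80],[43,0,0,0,80],[41,0,0,0,80],[0,0,0,0,80]]}}

```text
clock: 3.0
position: [0.4489, 0.0007, 0.0257]
ee_rot: [-1.772, 1.557, 2.883]
force: [-1.0, -0.1, 0.3]
grip_width: 0.0801
```

```bash
python3 -c "
from h import *
go(.4543,-.0027,.002,-3.5)"
```

```text
pos [0.4489 0.0007 0.0257] jaw -3.25 w 80.1 F [-1.  -0.1  0.3] q6 -0.19 t 3.0
shift before turn [23.6  6.   3.1] turn 0.25
shift after turn [23.6  6.   3.1]
```

Request:
{"fn": "play_rows", "kwargs": {"commands": [[0,0,0,0,80],[0,0,0,0,80]]}}

```text
clock: 3.2
position: [0.4547, -0.0011, 0.0326]
ee_rot: [1.399, 1.567, -0.228]
force: [0.1, 0.0, 0.0]
grip_width: 0.08
```

```bash
python3 -c "
from h import *
go(.4543,-.0027,.002,-3.5)"
```

```text
pos [ 0.4547 -0.0011  0.0326] jaw -3.26 w 80.0 F [0.1 0.  0. ] q6 -0.19 t 3.2
shift before turn [30.6 -0.4  1.6] turn 0.24
shift after turn [30.6 -0.4  1.6]
```

Request:
{"fn": "play_rows", "kwargs": {"commands": [[10,-0.4,1.6,0.3,80],[10,0,0,0,80],[7,0,0,0,80],[3,0,0,0,80],[0,0,0,0,80]]}}

```text
clock: 3.7
position: [0.453, -0.0029, 0.0005]
ee_rot: [-1.773, 1.571, 2.876]
force: [0.1, -0.1, 0.3]
grip_width: 0.0803
```

Request:
{"fn": "play_rows", "kwargs": {"commands": [[0,0,0,0,80],[0,0,0,0,80]]}}

```text
clock: 3.9
position: [0.453, -0.0029, 0.0004]
ee_rot: [-1.709, 1.571, 2.94]
force: [0.3, 0.1, 0.6]
grip_width: 0.0799
```

```bash
python3 -c "
from h import *
go(.4543,-.0027,.002,-3.5);print(pose()[0]['joint_positions'])"
```

```text
pos [ 4.53e-01 -2.90e-03  4.00e-04] jaw -3.61 w 79.9 F [0.3 0.1 0.6] q6 -0.19 t 3.9
shift before turn [-1.6  1.3 -0.3] turn -0.11
shift after turn [-1.6  1.3 -0.3]
[-2.53944225e-01  7.32744991e-01  2.01252731e+00 -2.78394888e-05
  3.96525645e-01 -1.90999279e-01]
```

Request:
{"fn": "play_rows", "kwargs": {"commands": [[-1.5,1.2,0,0,80],[0,0,0,0,65],[0,0,0,0,58],[0,0,0,0,50],[0,0,0,0,50]]}}

```text
clock: 4.4
position: [0.4542, -0.0029, 0.002]
ee_rot: [-1.741, 1.571, 2.909]
force: [-0.0, 0.4, -0.4]
grip_width: 0.0562
```

Request:
{"fn": "play_rows", "kwargs": {"commands": [[0,0,0,0,50],[0,0,0,0,50],[0,0,0,0,50]]}}

```text
clock: 4.7
position: [0.4542, -0.0029, 0.002]
ee_rot: [-1.617, 1.571, 3.033]
force: [0.2, 0.3, -0.7]
grip_width: 0.0553
```

```bash
python3 -c "
from h import *
go(.4543,-.0027,.002,-3.5);d=cam('wrist','w2')"
```

```text
pos [ 0.4542 -0.0029  0.002 ] jaw -3.59 w 55.3 F [ 0.2  0.3 -0.7] q6 -0.19 t 4.7
shift before turn [ 0.   0.1 -0.2] turn -0.09
shift after turn [ 0.   0.1 -0.2]
```

View pics/w2.png

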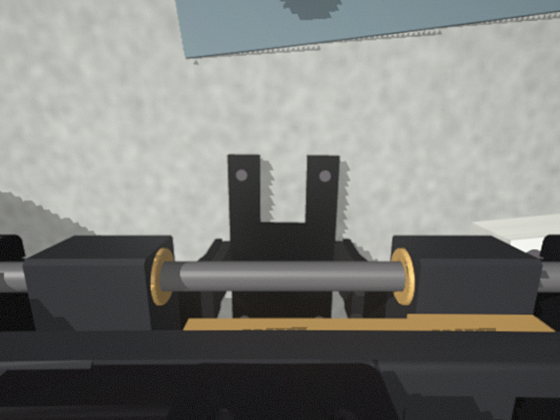

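```bash
python3 -c "
from h import *
d=cam('wrist'); s,T=pose()
q=cast(d,[(244,154),(323,155),(284,223),(261,190),(307,190),(230,190),(338,190),(242,175),(325,175)],.0065)
print((np.linalg.inv(T)@np.c_[q,np.ones(len(q))].T)[:3].T.round(4))
crop(d,200,130,170,110,4,'w2c')"
```

```text
[[-0.0045 -0.0182 -0.0564]
 [-0.0045  0.0208 -0.056 ]
 [-0.0045  0.0016 -0.021 ]
 [-0.0045 -0.0101 -0.0384]
 [-0.0045  0.0133 -0.0385]
 [-0.0044 -0.0259 -0.0384]
 [-0.0045  0.0291 -0.0385]
 [-0.0045 -0.0195 -0.0461]
 [-0.0045  0.0222 -0.0461]]
```

View pics/w2c.png

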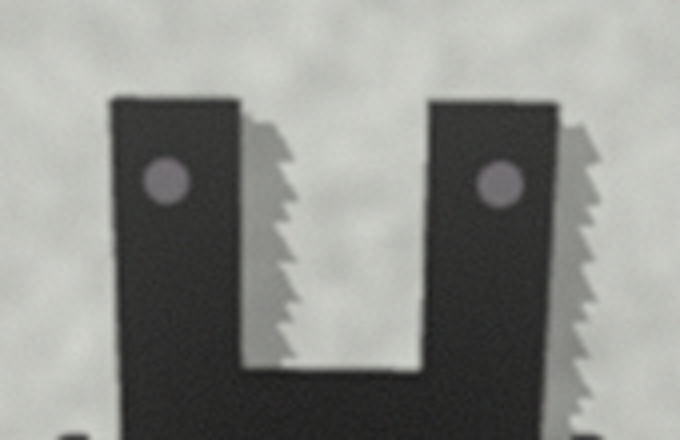

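Request:
{"fn": "play_rows", "kwargs": {"commands": [[-15,0,0,0,50],[-30,0,0,0,50],[-40,0,0,0,50],[-40,0,0,0,50],[-40,0,20,0,50]]}}

```text
clock: 5.3
position: [0.4519, -0.0215, 0.1683]
ee_rot: [-2.107, 1.569, 2.545]
force: [0.9, 0.7, -0.9]
grip_width: 0.0551
```

Request:
{"fn": "play_rows", "kwargs": {"commands": [[-25,0,40,0,50],[0,0,45,0,50],[0,0,45,0,50],[0,0,45,0,50],[0,0,40,0,50]]}}

```text
clock: 5.8
position: [0.4389, -0.2394, 0.192]
ee_rot: [0.772, 1.571, -0.862]
force: [1.2, -0.3, -0.4]
grip_width: 0.0551
```

Request:
{"fn": "play_rows", "kwargs": {"commands": [[0,0,30,0,50],[0,0,12,0,50],[0,0,0,0,50],[0,0,0,0,50],[0,0,0,0,50]]}}

```text
clock: 6.3
position: [0.4366, -0.2773, 0.1918]
ee_rot: [-2.487, 1.569, 2.165]
force: [0.6, 0.3, -0.7]
grip_width: 0.0554
```

```bash
python3 -c "
from h import *
go(.4505,-.1758,.05,-83.3);d=cam('wrist','w3');pickle.dump(d,open('w3.pkl','wb'))"
```

```text
pos [ 0.4366 -0.2773  0.1918] jaw -3.51 w 55.4 F [ 0.6  0.3 -0.7] q6 -0.72 t 6.3
shift before turn [ 142.     7.9 -101.9] turn 79.79
shift after turn [142.  -98.9 -25.8]
```

View pics/w3.png

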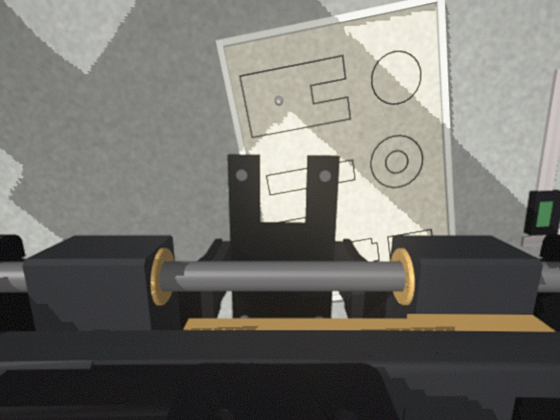

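```bash
python3 -c "
from h import *
d=pickle.load(open('w3.pkl','rb'))
crop(d,230,45,130,100,6,'w3c')
print('dowel',cast(d,[(279,101)],.014), 'lens',cast(d,[(396,77)],.006),'ring',cast(d,[(397,161.5)],.006))
q=cast(d,[(240.5,75),(344,56),(351,118),(250.5,137)],.006);print('plate outl',q.round(4),q.mean(0),[np.linalg.norm(q[i]-q[i-1]).round(4) for i in range(4)])
for a,b in((3,2),(0,1)): print(np.degrees(np.arctan2(*(q[b]-q[a])[[1,0]])))
"
```

```text
dowel [[ 0.43994681 -0.17903689  0.014     ]] lens [[ 0.56103724 -0.16264625  0.006     ]] ring [[ 0.56483931 -0.24869123  0.006     ]]
plate outl [[ 0.4021 -0.1509  0.006 ]
 [ 0.5081 -0.1396  0.006 ]
 [ 0.515  -0.1999  0.006 ]
 [ 0.407  -0.2129  0.006 ]] [ 0.45805328 -0.17582975  0.006     ] [np.float64(0.0622), np.float64(0.1067), np.float64(0.0607), np.float64(0.1087)]
6.8695409316138925
6.07672267881019
```

View pics/w3c.png

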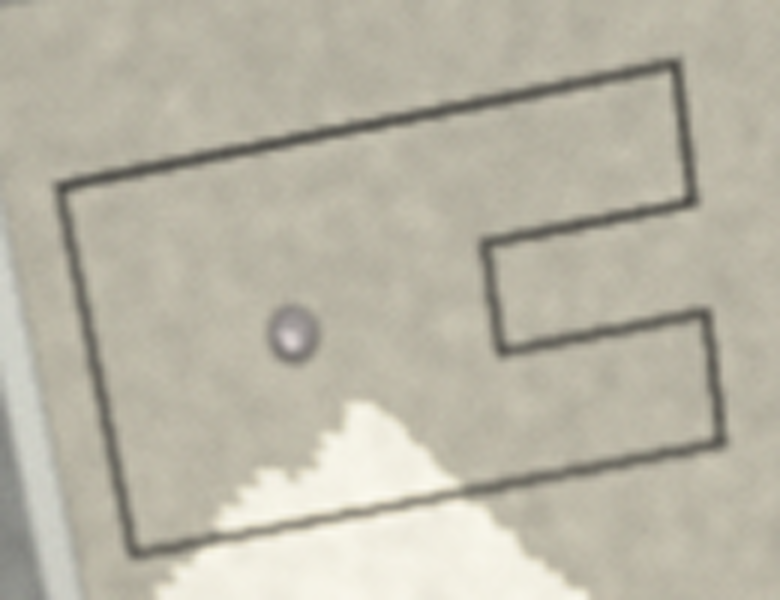

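Request:
{"fn": "play_rows", "kwargs": {"commands": [[0,0,0,8,50],[0,0,0,8,50],[0,0,0,8,50],[0,0,0,8,50],[0,0,0,8,50]]}}

```text
clock: 6.85
position: [0.437, -0.2779, 0.1921]
ee_rot: [-1.86, 1.57, 2.088]
force: [0.1, 0.0, -1.2]
grip_width: 0.0547
```

Request:
{"fn": "play_rows", "kwargs": {"commands": [[10,0,0,8,50],[20,0,0,8,50],[20,0,0,8,50],[20,0,0,8,50],[20,0,0,7.8,50]]}}

```text
clock: 7.35
position: [0.4372, -0.2781, 0.1016]
ee_rot: [2.903, 1.571, -0.127]
force: [0.2, -0.3, -0.7]
grip_width: 0.0553
```

Request:
{"fn": "play_rows", "kwargs": {"commands": [[0,-25,-5,0,50],[0,-30,-7,0,50],[0,-30,-7,0,50],[0,-10,-3,0,50],[0,0,0,0,50]]}}

```text
clock: 7.85
position: [0.4479, -0.1804, 0.1023]
ee_rot: [-0.661, 1.57, 2.6]
force: [1.3, 0.5, -0.5]
grip_width: 0.0552
```

Request:
{"fn": "play_rows", "kwargs": {"commands": [[0,0,0,0,50],[0,0,0,0,50]]}}

```text
clock: 8.05
position: [0.4485, -0.1838, 0.1023]
ee_rot: [2.279, 1.569, -0.748]
force: [-0.1, -0.1, -1.0]
grip_width: 0.055
```

```bash
python3 -c "
from h import *
go(.4507,-.1766,.022,-83.3)"
```

```text
pos [ 0.4485 -0.1838  0.1023] jaw -83.43 w 55.0 F [-0.1 -0.1 -1. ] q6 0.84 t 8.1
shift before turn [80.3 -7.  -2.9] turn -0.13
shift after turn [80.3 -7.  -2.9]
```

Request:
{"fn": "play_rows", "kwargs": {"commands": [[10,-3,-1,0,50],[15,-4,-2,0,50],[15,0,0,0,50],[15,0,0,0,50],[10,0,0,0,50]]}}

```text
clock: 8.55
position: [0.4495, -0.1755, 0.0355]
ee_rot: [-0.702, 1.569, 2.554]
force: [-0.5, -0.6, -1.3]
grip_width: 0.0555
```

Request:
{"fn": "play_rows", "kwargs": {"commands": [[5,0,0,0,50],[0,0,0,0,50],[0,0,0,0,50],[0,0,0,0,50]]}}

```text
clock: 8.95
position: [0.4504, -0.1755, 0.0325]
ee_rot: [2.427, 1.57, -0.6]
force: [-0.2, 0.4, -0.6]
grip_width: 0.0556
```

```bash
python3 -c "
from h import *
go(.4507,-.1766,.022,-83.3);d=cam('wrist','w4');d=cam('scene');crop(d,150,110,160,110,5,'s4');d=cam('top');crop(d,312,185,132,110,6,'t4')"
```

```text
pos [ 0.4504 -0.1755  0.0325] jaw -83.41 w 55.6 F [-0.2  0.4 -0.6] q6 0.85 t 8.9
shift before turn [10.5  1.1 -0.2] turn -0.11
shift after turn [10.5  1.1 -0.2]
```

View pics/w4.png

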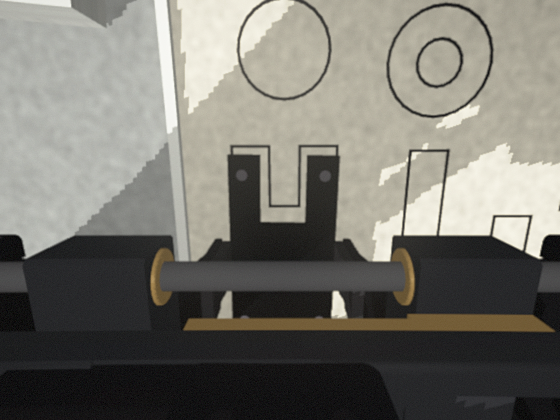

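View pics/s4.png

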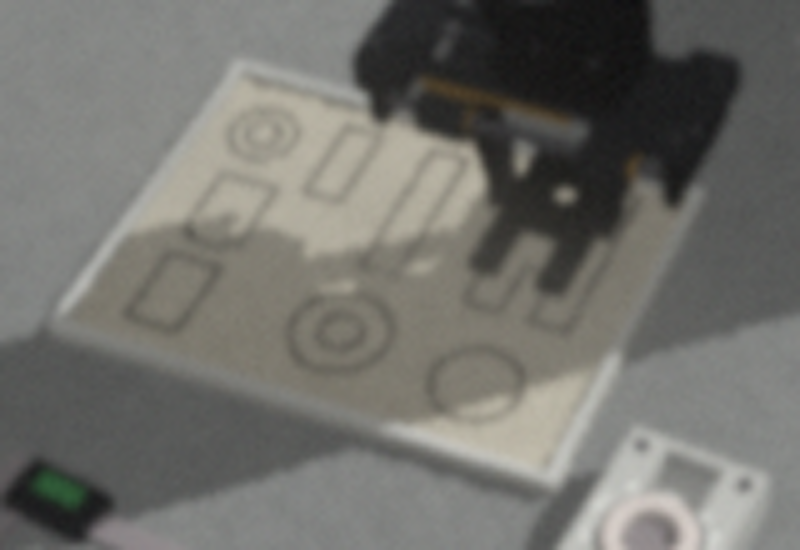

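```bash
cat > chk.py <<'E'
from h import *
d=cam('wrist'); s,T=pose(); Ti=np.linalg.inv(T)
def tool(uv,z): q=cast(d,uv,z); return (Ti@np.c_[q,np.ones(len(q))].T)[:3].T*1000
pz=T[2,3]-.002+.006
print('plate',tool([(244,154),(323,155),(284,223),(230,190),(338,190)],pz).round(1)[:,1:])
print('outl',tool([(250,146.5),(319,146.5),(285,206.5),(231,147),(337.5,146.5),(270,207),(299.5,206)],.006).round(1)[:,1:])
crop(d,210,130,150,100,5,'w4c')
E
python3 chk.py
```

```text
plate [[-18.9 -56.9]
 [ 20.3 -56.5]
 [  1.  -21.3]
 [-26.5 -38.8]
 [ 28.5 -38.9]]
outl [[-18.9 -59.3]
 [ 21.7 -59.4]
 [  1.8 -23.1]
 [-30.  -59. ]
 [ 32.6 -59.3]
 [ -7.4 -22.8]
 [ 10.8 -23.5]]
```

View pics/w4c.png

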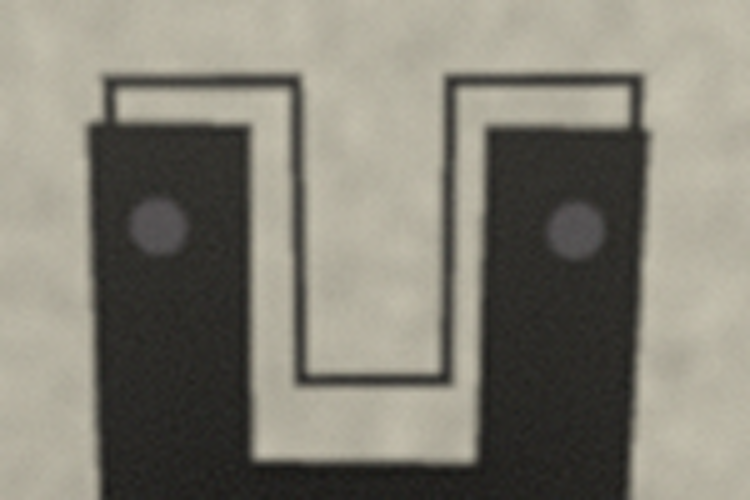

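Request:
{"fn": "play_rows", "kwargs": {"commands": [[4,0.5,0.5,0,50],[4,0,0,0,50],[3,0,0,0,50],[3,0,0,0,50],[0,0,0,0,50]]}}

```text
clock: 9.65
position: [0.4492, -0.1756, 0.0175]
ee_rot: [-0.716, 1.57, 2.54]
force: [-0.4, -0.8, -0.9]
grip_width: 0.055
```

```bash
python3 -c "
from h import *
go(.4507,-.1766,.0085,-83.3)"
```

```text
pos [ 0.4492 -0.1756  0.0175] jaw -83.4 w 55.0 F [-0.4 -0.8 -0.9] q6 0.85 t 9.7
shift before turn [ 9.   1.2 -1.3] turn -0.1
shift after turn [ 9.   1.2 -1.3]
```

Request:
{"fn": "play_rows", "kwargs": {"commands": [[2,0,0,0,50],[2,0,0,0,50],[0,0,0,0,50]]}}

```text
clock: 9.95
position: [0.4494, -0.1757, 0.0138]
ee_rot: [-0.724, 1.57, 2.533]
force: [0.0, -1.0, -0.2]
grip_width: 0.0554
```

Request:
{"fn": "play_rows", "kwargs": {"commands": [[2,0,0,0,50],[2,0,0,0,50],[0,0,0,0,50]]}}

```text
clock: 10.25
position: [0.4494, -0.1757, 0.0098]
ee_rot: [-0.747, 1.57, 2.51]
force: [0.9, 1.1, -1.3]
grip_width: 0.055
```

Request:
{"fn": "play_rows", "kwargs": {"commands": [[1.5,0,0,0,50],[0,0,0,0,60],[0,0,0,0,68],[0,0,0,0,68],[0,0,0,0,68]]}}

```text
clock: 10.75
position: [0.4496, -0.1758, 0.0087]
ee_rot: [2.367, 1.57, -0.659]
force: [0.5, -0.2, 0.2]
grip_width: 0.0674
```

Request:
{"fn": "play_rows", "kwargs": {"commands": [[-10,0,0,0,68],[-20,0,0,0,68],[-30,0,0,0,68],[-30,0,0,0,68],[-30,0,0,0,68]]}}

```text
clock: 11.25
position: [0.4493, -0.1756, 0.1303]
ee_rot: [2.492, 1.571, -0.535]
force: [-0.1, 0.4, -0.4]
grip_width: 0.0679
```

Request:
{"fn": "play_rows", "kwargs": {"commands": [[-20,0,0,0,68],[0,0,30,0,68],[0,0,20,0,68],[0,0,0,0,68],[0,0,0,0,68]]}}

```text
clock: 11.75
position: [0.4003, -0.1819, 0.1492]
ee_rot: [2.48, 1.569, -0.547]
force: [0.7, 0.2, 0.3]
grip_width: 0.068
```

```bash
python3 -c "
from h import *
go(.6174,-.0252,.1,2.6);d=cam('wrist','w5');d=cam('scene');crop(d,150,110,160,110,5,'s5');d=cam('top');crop(d,312,185,132,110,6,'t5')"
```

```text
pos [ 0.4003 -0.1819  0.1492] jaw -83.45 w 68.0 F [0.7 0.2 0.3] q6 0.77 t 11.8
shift before turn [  49.4 -130.9 -233.5] turn -86.05
shift after turn [  49.4  223.9 -146.7]
```

View pics/w5.png

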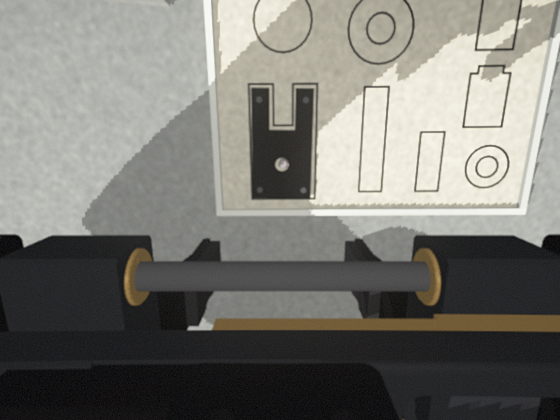

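View pics/s5.png

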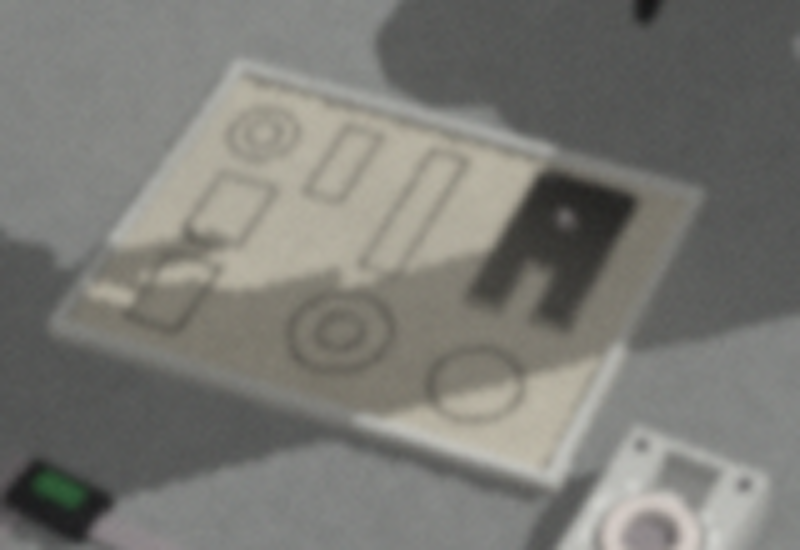

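Request:
{"fn": "play_rows", "kwargs": {"commands": [[0,-30,-45,0,66],[0,-25,-40,0,66],[0,-25,-40,0,66],[0,-25,-40,0,66],[0,-20,-40,0,66]]}}

```text
clock: 12.4
position: [0.5878, -0.034, 0.1482]
ee_rot: [-0.758, 1.57, 2.501]
force: [-0.2, -0.9, -0.3]
grip_width: 0.0661
```

Request:
{"fn": "play_rows", "kwargs": {"commands": [[0,-6,-27,-8,66],[0,0,0,-8.5,66],[0,0,0,-8.5,66],[0,0,0,-8.5,66],[0,0,0,-8.5,66]]}}

```text
clock: 12.9
position: [0.6128, -0.0266, 0.1479]
ee_rot: [-1.318, 1.57, 2.679]
force: [-0.5, 0.9, -0.4]
grip_width: 0.066
```

Request:
{"fn": "play_rows", "kwargs": {"commands": [[0,0,0,-8.5,66],[0,0,0,-8.5,66],[0,0,0,-8.5,66],[0,0,0,-8.5,66],[0,0,0,-8.5,66]]}}

```text
clock: 13.4
position: [0.6127, -0.0268, 0.1481]
ee_rot: [-2.263, 1.57, 2.476]
force: [0.0, 0.2, -0.3]
grip_width: 0.066
```

Request:
{"fn": "play_rows", "kwargs": {"commands": [[0,0,0,-1.5,66],[0,0,0,0,66],[0,0,0,0,66],[0,0,0,0,66]]}}

```text
clock: 13.8
position: [0.6123, -0.0272, 0.1485]
ee_rot: [-1.882, 1.571, 2.875]
force: [0.4, -0.0, 0.9]
grip_width: 0.066
```

```bash
python3 -c "
from h import *
go(.6174,-.0252,.1,2.6);d=cam('wrist','w6');pickle.dump(d,open('w6.pkl','wb'))"
```

```text
pos [ 0.6123 -0.0272  0.1485] jaw 2.54 w 66.0 F [ 0.4 -0.   0.9] q6 -0.27 t 13.8
shift before turn [48.5  5.2 -1.8] turn -0.06
shift after turn [48.5  5.2 -1.8]
```

View pics/w6.png

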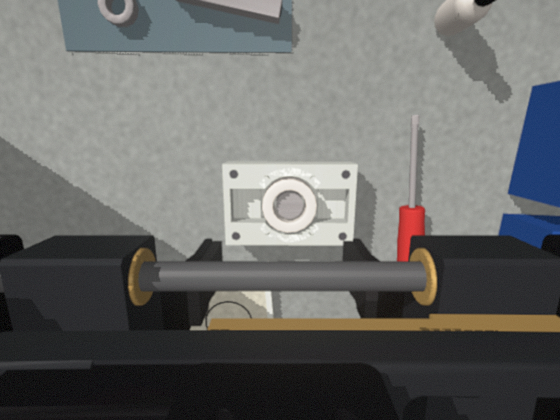

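```bash
python3 -c "
from h import *
d=pickle.load(open('w6.pkl','rb'))
print(cast(d,[(289.5,205)],.034)); q=cast(d,[(223,164),(357,163),(357,244),(224,245)],.03);print(q,q.mean(0),np.degrees(np.arctan2(*(q[1]-q[0])[[1,0]])))"
```

```text
[[ 0.61959482 -0.02348194  0.034     ]]
[[ 0.55899832  0.01012305  0.03      ]
 [ 0.67743759  0.01635486  0.03      ]
 [ 0.68530823 -0.05922062  0.03      ]
 [ 0.55989322 -0.06589516  0.03      ]] [ 0.62040934 -0.02465947  0.03      ] 3.0118995057517655
```

Request:
{"fn": "play_rows", "kwargs": {"commands": [[15,5.5,-1.5,0,66],[25,0,0,0,66],[25,0,0,0,66],[20,0,0,0,66],[10,0,0,0,66]]}}

```text
clock: 14.35
position: [0.6162, -0.0252, 0.0506]
ee_rot: [-1.849, 1.567, 2.908]
force: [0.2, -0.3, -1.2]
grip_width: 0.0661
```

Request:
{"fn": "play_rows", "kwargs": {"commands": [[5,0,0,0,66],[0,0,0,0,66],[0,0,0,0,66]]}}

```text
clock: 14.65
position: [0.6183, -0.0258, 0.0492]
ee_rot: [1.314, 1.569, -0.212]
force: [-0.1, 0.2, -0.7]
grip_width: 0.0658
```

```bash
python3 -c "
from h import *
go(.618,-.025,.018,2.7)"
```

```text
pos [ 0.6183 -0.0258  0.0492] jaw 2.59 w 65.8 F [-0.1  0.2 -0.7] q6 -0.27 t 14.7
shift before turn [31.2 -0.3 -0.8] turn -0.11
shift after turn [31.2 -0.3 -0.8]
```

Request:
{"fn": "play_rows", "kwargs": {"commands": [[8,0,-0.6,0,66],[8,0,0,0,66],[8,0,0,0,66],[6,0,0,0,66],[0,0,0,0,66]]}}

```text
clock: 15.15
position: [0.6167, -0.0249, 0.0172]
ee_rot: [-1.825, 1.568, 2.933]
force: [0.3, 0.4, -0.1]
grip_width: 0.066
```

Request:
{"fn": "play_rows", "kwargs": {"commands": [[0,0,0,0,58],[0,0,0,0,45],[0,0,0,0,45],[0,0,0,0,45],[0,0,0,0,45]]}}

```text
clock: 15.65
position: [0.6179, -0.0251, 0.0189]
ee_rot: [1.289, 1.57, -0.236]
force: [1.5, -0.2, 0.8]
grip_width: 0.0486
```

Request:
{"fn": "play_rows", "kwargs": {"commands": [[-8,0,0,0,45],[-15,0,0,0,45],[-25,0,0,0,45],[-25,0,0,0,45],[-15,0,0,0,45]]}}

```text
clock: 16.15
position: [0.6188, -0.0252, 0.1097]
ee_rot: [1.308, 1.567, -0.218]
force: [0.7, -0.1, -0.1]
grip_width: 0.0491
```

```bash
python3 -c "
from h import *
go(.5635,-.249,.017,2.7)"
```

```text
pos [ 0.6188 -0.0252  0.1097] jaw 2.6 w 49.1 F [ 0.7 -0.1 -0.1] q6 -0.27 t 16.1
shift before turn [ 92.7 -65.8 220.9] turn -0.1
shift after turn [ 92.7 -66.2 220.8]
```

Request:
{"fn": "play_rows", "kwargs": {"commands": [[0,-10,35,0,45],[0,-13,45,0,45],[0,-13,45,0,45],[0,-13,40,0,45],[0,-10,30,0,45]]}}

```text
clock: 16.65
position: [0.5669, -0.2251, 0.1074]
ee_rot: [0.667, 1.57, -0.86]
force: [-0.0, 0.1, 0.2]
grip_width: 0.0487
```

Request:
{"fn": "play_rows", "kwargs": {"commands": [[10,-6,20,0,45],[15,0,6,0,45],[20,0,0,0,45],[15,0,0,0,45],[5,0,0,0,45]]}}

```text
clock: 17.15
position: [0.5615, -0.2468, 0.0393]
ee_rot: [-2.258, 1.566, 2.501]
force: [-0.6, 0.8, -0.5]
grip_width: 0.0489
```

Request:
{"fn": "play_rows", "kwargs": {"commands": [[0,0,0,0,45],[0,0,0,0,45]]}}

```text
clock: 17.35
position: [0.5632, -0.2482, 0.0418]
ee_rot: [1.094, 1.57, -0.431]
force: [0.3, -0.5, -0.7]
grip_width: 0.0487
```

```bash
python3 -c "
from h import *
go(.5635,-.249,.018,2.7)"
```

```text
pos [ 0.5632 -0.2482  0.0418] jaw 2.65 w 48.7 F [ 0.3 -0.5 -0.7] q6 -0.64 t 17.4
shift before turn [23.8  0.3  0.8] turn -0.05
shift after turn [23.8  0.3  0.8]
```

Request:
{"fn": "play_rows", "kwargs": {"commands": [[8,0,0.8,0,45],[8,0,0,0,45],[5,0,0,0,45],[2.5,0,0,0,45],[0,0,0,0,45]]}}

```text
clock: 17.85
position: [0.5623, -0.2494, 0.0175]
ee_rot: [-2.214, 1.57, 2.543]
force: [0.4, -0.4, 0.2]
grip_width: 0.0484
```

Request:
{"fn": "play_rows", "kwargs": {"commands": [[0,0,0,0,45],[1,0,0,0,45],[0,0,0,0,60],[0,0,0,0,68],[0,0,0,0,68]]}}

```text
clock: 18.35
position: [0.5628, -0.2496, 0.0172]
ee_rot: [0.892, 1.57, -0.633]
force: [0.1, 0.2, -0.3]
grip_width: 0.0637
```

Request:
{"fn": "play_rows", "kwargs": {"commands": [[-10,0,0,0,68],[-20,0,0,0,68],[-30,0,0,0,68],[-30,0,0,0,68],[-10,0,0,0,68]]}}

```text
clock: 18.85
position: [0.5646, -0.2507, 0.121]
ee_rot: [0.933, 1.564, -0.593]
force: [0.3, -0.7, 0.5]
grip_width: 0.0679
```

```bash
python3 -c "
from h import *
go(.46,.374,.12,90);d=cam('wrist','w7');d=cam('top');crop(d,115,195,130,95,6,'mat7');crop(d,312,185,132,110,6,'t7');pickle.dump(d,open('top7.pkl','wb'))"
```

```text
pos [ 0.5646 -0.2507  0.121 ] jaw 2.61 w 67.9 F [ 0.3 -0.7  0.5] q6 -0.64 t 18.9
shift before turn [  -2.   -76.1 -628.8] turn -87.39
shift after turn [  -2.   624.7 -104.6]
```

View pics/w7.png

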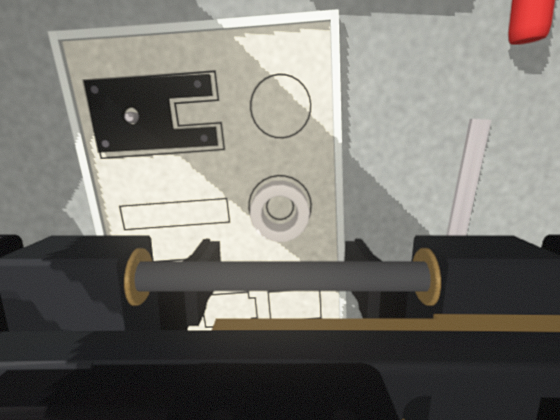

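View pics/mat7.png

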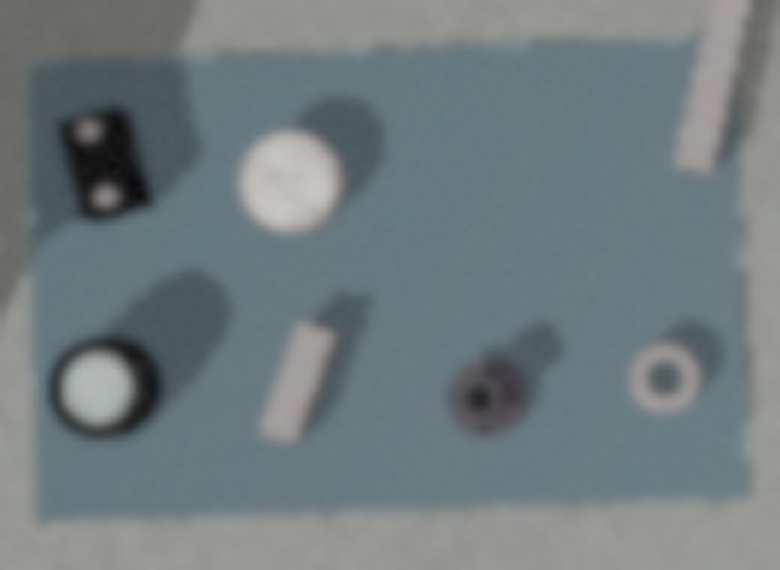

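Request:
{"fn": "play_rows", "kwargs": {"commands": [[-5,-6,-40,0,66],[-5,-6,-50,0,66],[-5,-6,-49,0,66],[-5,-6,-49,0,66],[-5,-6,-49,0,66]]}}

```text
clock: 19.45
position: [0.5203, -0.0128, 0.1407]
ee_rot: [-1.893, 1.568, 2.864]
force: [0.7, -0.5, -0.2]
grip_width: 0.0658
```

Request:
{"fn": "play_rows", "kwargs": {"commands": [[0,-6,-49,0,66],[0,-6,-49,0,66],[0,-6,-49,0,66],[0,-6,-49,0,66],[0,-6,-49,0,66]]}}

```text
clock: 19.95
position: [0.4793, 0.2303, 0.1405]
ee_rot: [-1.354, 1.568, -2.88]
force: [1.4, -0.4, -0.6]
grip_width: 0.066
```

Request:
{"fn": "play_rows", "kwargs": {"commands": [[0,-6,-49,0,66],[0,-6,-35,0,66],[0,-3,-20,0,66],[0,0,0,0,66],[0,0,0,0,66]]}}

```text
clock: 20.45
position: [0.4602, 0.3314, 0.1407]
ee_rot: [-1.006, 1.568, -2.53]
force: [-0.2, -0.5, 0.2]
grip_width: 0.0658
```

```bash
python3 -c "
from h import *
go(.46,.374,.12,2.6);d=cam('wrist','w8');pickle.dump(d,open('w8.pkl','wb'))"
```

```text
pos [0.4602 0.3314 0.1407] jaw 2.68 w 65.8 F [-0.2 -0.5  0.2] q6 0.38 t 20.4
shift before turn [ 20.6   1.8 -42.6] turn 0.08
shift after turn [ 20.6   1.7 -42.6]
```

View pics/w8.png

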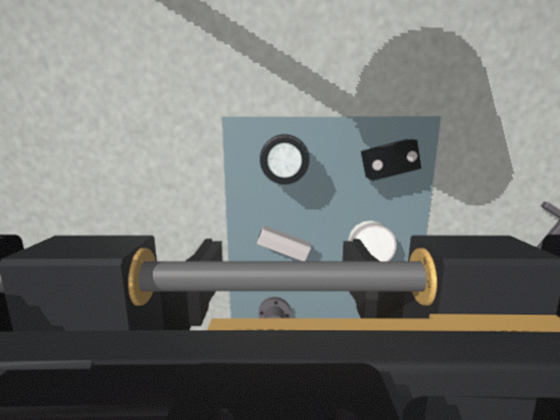

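```bash
python3 -c "
from h import *
d=pickle.load(open('w8.pkl','rb'))
crop(d,250,125,190,70,4,'w8c')
print(cast(d,[(285.5,160)],.034),cast(d,[(284,159.5)],.018))
q=cast(d,[(361,153),(416,139),(421,166),(368,180)],.026);print(q,q.mean(0),np.degrees(np.arctan2(*(q[1]-q[0])[[1,0]])))
q=cast(d,[(263,228),(312,245),(307,262),(257,243)],.018);print('short',q.mean(0),np.degrees(np.arctan2(*(q[1]-q[0])[[1,0]])),[np.linalg.norm(q[i]-q[i-1]).round(4) for i in range(4)])
"
```

```text
[[0.4615544  0.37560375 0.034     ]] [[0.46040021 0.37463425 0.018     ]]
[[0.52658972 0.3839838  0.026     ]
 [0.57199985 0.39780562 0.026     ]
 [0.57987204 0.3752484  0.026     ]
 [0.53535028 0.36089621 0.026     ]] [0.55345297 0.37948351 0.026     ] 16.929076975840058
short [0.46525506 0.29395944 0.018     ] -17.257574551618475 [np.float64(0.0162), np.float64(0.0498), np.float64(0.0181), np.float64(0.0521)]
```

View pics/w8c.png

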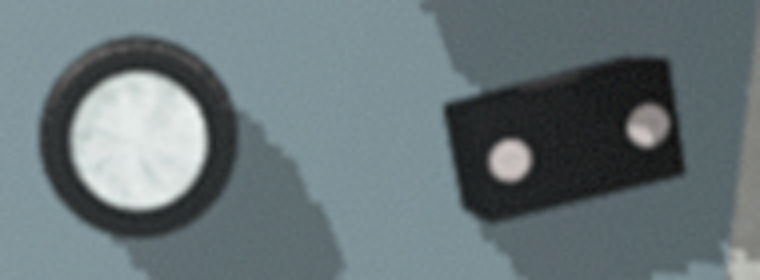

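```bash
python3 -c "
from h import *
go(.4604,.3742,.05,2.7)"
```

```text
pos [0.4606 0.3309 0.1409] jaw 2.6 w 66.4 F [ 0.8  0.2 -0.2] q6 0.38 t 20.5
shift before turn [ 90.8   1.9 -43.4] turn -0.1
shift after turn [ 90.8   2.  -43.4]
```

Request:
{"fn": "play_rows", "kwargs": {"commands": [[0,1,-22,0,66],[15,1,-21,0,66],[30,0,0,0,66],[30,0,0,0,66],[15,0,0,0,66]]}}

```text
clock: 21.0
position: [0.4603, 0.3726, 0.0494]
ee_rot: [-1.067, 1.566, -2.594]
force: [-0.1, 0.1, -0.2]
grip_width: 0.0663
```

Request:
{"fn": "play_rows", "kwargs": {"commands": [[0,0,0,0,66],[0,0,0,0,66]]}}

```text
clock: 21.2
position: [0.462, 0.3743, 0.0523]
ee_rot: [1.798, 1.571, 0.271]
force: [0.2, 0.8, 0.1]
grip_width: 0.066
```

```bash
python3 -c "
from h import *
go(.4604,.3742,.012,2.7)"
```

```text
pos [0.462  0.3743 0.0523] jaw 2.52 w 66.0 F [0.2 0.8 0.1] q6 0.45 t 21.2
shift before turn [40.3 -1.6  0. ] turn -0.18
shift after turn [40.3 -1.6  0. ]
```

Request:
{"fn": "play_rows", "kwargs": {"commands": [[10,-1.5,0,0,66],[10,0,0,0,66],[10,0,0,0,66],[9,0,0,0,66],[0,0,0,0,66]]}}

```text
clock: 21.7
position: [0.4587, 0.3743, 0.0114]
ee_rot: [-1.11, 1.568, -2.635]
force: [-0.1, 0.3, 0.4]
grip_width: 0.0658
```

Request:
{"fn": "play_rows", "kwargs": {"commands": [[0,0,0,0,55],[0,0,0,0,48],[0,0,0,0,40],[0,0,0,0,40],[0,0,0,0,40]]}}

```text
clock: 22.2
position: [0.46, 0.375, 0.0134]
ee_rot: [2.065, 1.57, 0.54]
force: [0.7, 0.3, -0.1]
grip_width: 0.0429
```

```bash
python3 -c "
from h import *
go(.5605,-.1632,.1,2.7)"
```

```text
pos [0.46   0.375  0.0134] jaw 2.6 w 42.9 F [ 0.7  0.3 -0.1] q6 0.45 t 22.2
shift before turn [-86.8  76.  542.2] turn -0.1
shift after turn [-86.8  75.1 542.3]
```

Request:
{"fn": "play_rows", "kwargs": {"commands": [[-8,0,0,0,40],[-15,0,0,0,40],[-25,0,0,0,40],[-25,0,5,0,40],[-15,3,25,0,40]]}}

```text
clock: 22.7
position: [0.4653, 0.3472, 0.1042]
ee_rot: [2.08, 1.565, 0.558]
force: [1.2, -0.4, -0.5]
grip_width: 0.0435
```

Request:
{"fn": "play_rows", "kwargs": {"commands": [[0,6,40,0,40],[0,6,45,0,40],[0,6,45,0,40],[0,6,45,0,40],[0,6,45,0,40]]}}

```text
clock: 23.2
position: [0.5047, 0.125, 0.1024]
ee_rot: [1.556, 1.569, 0.031]
force: [0.8, 0.4, -1.2]
grip_width: 0.0438
```

Request:
{"fn": "play_rows", "kwargs": {"commands": [[0,6,45,0,40],[0,6,45,0,40],[0,6,45,0,40],[0,6,45,0,40],[0,6,40,0,40]]}}

```text
clock: 23.7
position: [0.5447, -0.0943, 0.1024]
ee_rot: [1.12, 1.569, -0.406]
force: [0.7, 0.8, -0.6]
grip_width: 0.0433
```

Request:
{"fn": "play_rows", "kwargs": {"commands": [[0,6,35,0,40],[0,6,25,0,40],[0,3,10,0,40],[0,0,0,0,40],[0,0,0,0,40]]}}

```text
clock: 24.2
position: [0.5615, -0.1597, 0.1012]
ee_rot: [-2.389, 1.569, 2.369]
force: [-0.3, -0.4, -0.7]
grip_width: 0.0433
```

```bash
python3 -c "
from h import *
go(.5605,-.1632,.04,2.7)"
```

```text
pos [ 0.5615 -0.1597  0.1012] jaw 2.62 w 43.3 F [-0.3 -0.4 -0.7] q6 -0.51 t 24.2
shift before turn [61.2 -1.1  3.5] turn -0.08
shift after turn [61.2 -1.1  3.5]
```

Request:
{"fn": "play_rows", "kwargs": {"commands": [[10,-1,3.5,0,40],[20,0,0,0,40],[20,0,0,0,40],[8,0,0,0,40],[3,0,0,0,40]]}}

```text
clock: 24.7
position: [0.5603, -0.1632, 0.0386]
ee_rot: [-2.094, 1.568, 2.665]
force: [0.5, -0.8, -0.7]
grip_width: 0.0433
```

Request:
{"fn": "play_rows", "kwargs": {"commands": [[0,0,0,0,40],[0,0,0,0,40]]}}

```text
clock: 24.9
position: [0.5619, -0.1646, 0.0406]
ee_rot: [1.053, 1.57, -0.472]
force: [-0.2, -0.8, -0.2]
grip_width: 0.0433
```

```bash
python3 -c "
from h import *
go(.5605,-.1632,.018,2.7);d=cam('wrist','w9')"
```

```text
pos [ 0.5619 -0.1646  0.0406] jaw 2.62 w 43.3 F [-0.2 -0.8 -0.2] q6 -0.52 t 24.9
shift before turn [22.6 -1.3 -1.5] turn -0.08
shift after turn [22.6 -1.3 -1.5]
```

View pics/w9.png

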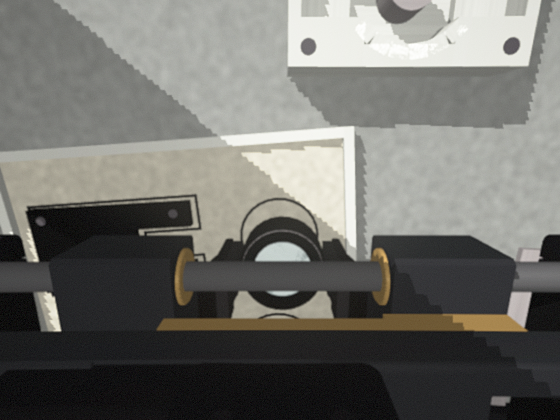

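Request:
{"fn": "play_rows", "kwargs": {"commands": [[8,-1,-1.3,0,40],[6,0,0,0,40],[5,0,0,0,40],[3,0,0,0,40],[0,0,0,0,40]]}}

```text
clock: 25.45
position: [0.5602, -0.1633, 0.0176]
ee_rot: [-2.1, 1.57, 2.658]
force: [0.0, -0.5, -0.5]
grip_width: 0.0436
```

Request:
{"fn": "play_rows", "kwargs": {"commands": [[0,0,0,0,40],[0,0,0,0,40]]}}

```text
clock: 25.65
position: [0.5604, -0.1634, 0.0179]
ee_rot: [1.149, 1.571, -0.377]
force: [0.1, -0.6, -0.3]
grip_width: 0.0433
```

Request:
{"fn": "play_rows", "kwargs": {"commands": [[0.8,0,0,0,40],[0,0,0,0,48],[0,0,0,0,56],[0,0,0,0,56],[0,0,0,0,56]]}}

```text
clock: 26.15
position: [0.5604, -0.1633, 0.0172]
ee_rot: [1.203, 1.571, -0.323]
force: [-0.1, -1.3, -0.3]
grip_width: 0.0553
```

Request:
{"fn": "play_rows", "kwargs": {"commands": [[-10,0,0,0,56],[-20,0,0,0,56],[-30,0,0,0,56],[-30,0,0,0,56],[-20,0,0,0,56]]}}

```text
clock: 26.65
position: [0.5612, -0.1637, 0.13]
ee_rot: [1.043, 1.568, -0.483]
force: [0.3, 0.3, -0.4]
grip_width: 0.0556
```

```bash
python3 -c "
from h import *
go(.456,.212,.12,2.7);d=cam('wrist');d=cam('top');crop(d,115,170,130,120,6,'mat10');crop(d,312,185,132,110,6,'t10');pickle.dump(d,open('top10.pkl','wb'))"
```

```text
pos [ 0.5612 -0.1637  0.13  ] jaw 2.6 w 55.6 F [ 0.3  0.3 -0.4] q6 -0.52 t 26.6
shift before turn [   9.2  -88.  -380.1] turn -0.1
shift after turn [   9.2  -87.4 -380.3]
```

View pics/t10.png

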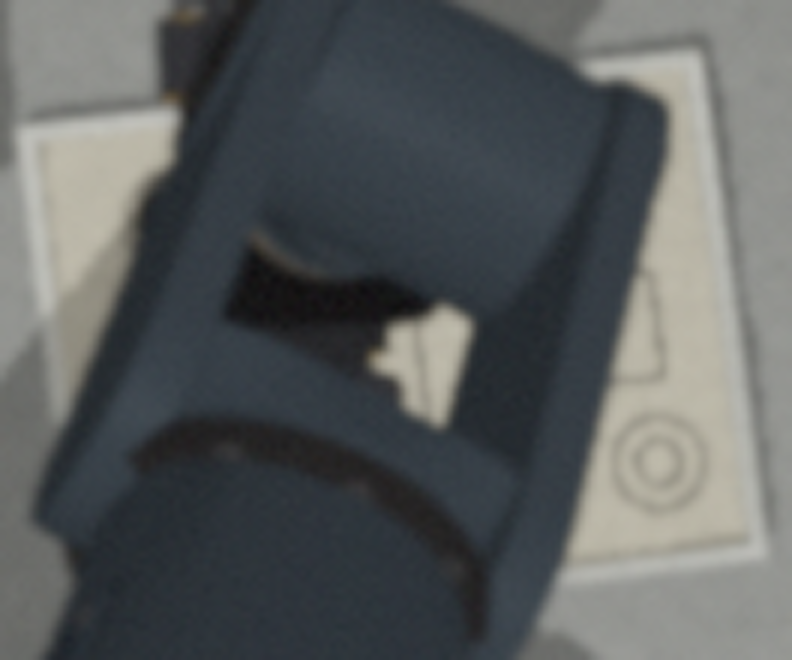

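View pics/mat10.png

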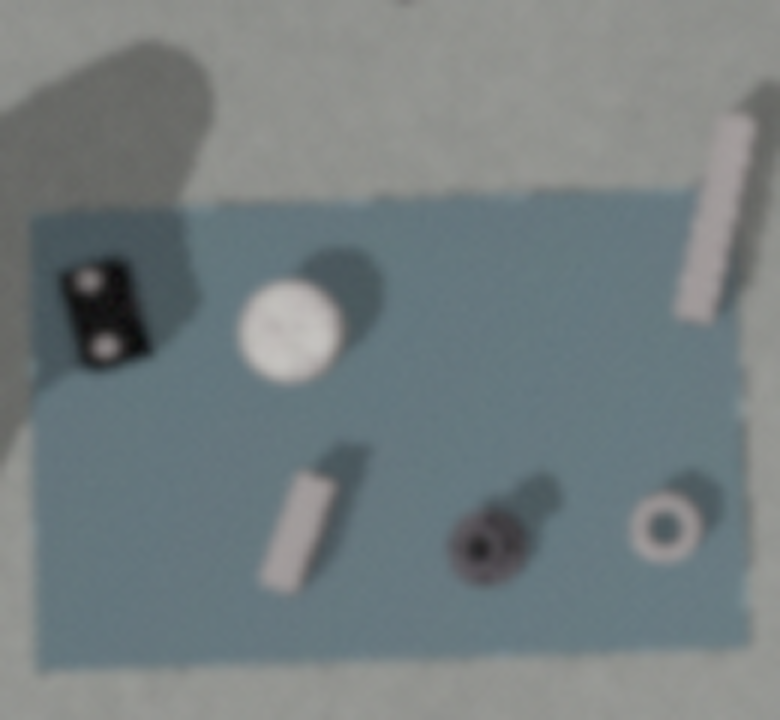

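Request:
{"fn": "play_rows", "kwargs": {"commands": [[0,-10,-40,0,60],[0,-11,-45,0,60],[0,-11,-45,0,60],[0,-11,-45,0,60],[0,-11,-45,0,60]]}}

```text
clock: 27.25
position: [0.495, 0.0555, 0.1265]
ee_rot: [-1.792, 1.569, 2.965]
force: [1.4, 0.2, 0.6]
grip_width: 0.0602
```

Request:
{"fn": "play_rows", "kwargs": {"commands": [[0,-11,-45,0,60],[0,-11,-40,0,60],[0,-11,-25,0,60],[0,0,-10,0,60],[0,0,0,0,60]]}}

```text
clock: 27.75
position: [0.4578, 0.1732, 0.1268]
ee_rot: [-0.619, 1.571, -2.142]
force: [0.2, 0.2, 0.1]
grip_width: 0.0599
```

```bash
python3 -c "
from h import *
go(.456,.212,.05,2.7);d=cam('wrist','w11');pickle.dump(d,open('w11.pkl','wb'))
t=pickle.load(open('top10.pkl','rb')); print('top sleeve',cast(t,[(115+480/6,195+397/6)],.026))"
```

```text
pos [0.4578 0.1732 0.1268] jaw 2.75 w 59.9 F [0.2 0.2 0.1] q6 0.09 t 27.8
shift before turn [ 76.8   0.  -38.8] turn 0.05
shift after turn [ 76.8  -0.  -38.8]
top sleeve [[0.45637483 0.21100104 0.026     ]]
```

View pics/w11.png

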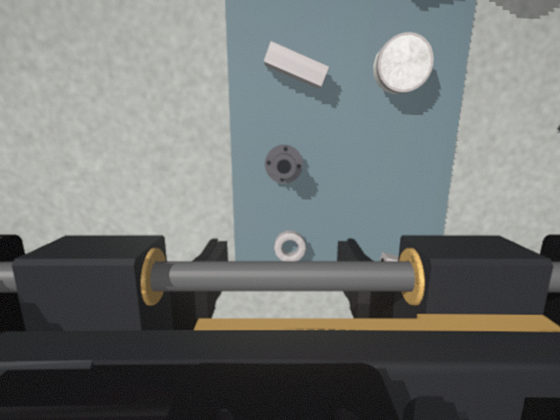

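```bash
python3 -c "
from h import *
d=pickle.load(open('w11.pkl','rb'))
print(cast(d,[(284,166.5)],.026),cast(d,[(283.5,163.5)],.008))
q=cast(d,[(273,42),(328,67),(321,86),(264,59)],.018);print('short',q.mean(0),np.degrees(np.arctan2(*(q[1]-q[0])[[1,0]])),[np.linalg.norm(q[i]-q[i-1]).round(4) for i in range(4)])
print('collar',cast(d,[(290,246)],.013))
"
```

```text
[[0.4583027  0.21264402 0.026     ]] [[0.45794046 0.21340669 0.008     ]]
short [0.46439086 0.29300149 0.018     ] -19.51609207960104 [np.float64(0.014), np.float64(0.047), np.float64(0.0149), np.float64(0.0497)]
collar [[0.46775124 0.13805393 0.013     ]]
```

Request:
{"fn": "play_rows", "kwargs": {"commands": [[5,-0.5,-20,0,50],[20,0,-19,0,50],[25,0,0,0,50],[20,0,0,0,50],[7,0,0,0,50]]}}

```text
clock: 28.3
position: [0.4557, 0.2097, 0.0483]
ee_rot: [-1.297, 1.568, -2.824]
force: [-0.3, -1.0, -0.8]
grip_width: 0.0501
```

Request:
{"fn": "play_rows", "kwargs": {"commands": [[0,0,0,0,45],[0,0,0,0,45]]}}

```text
clock: 28.5
position: [0.4567, 0.2106, 0.0506]
ee_rot: [1.647, 1.57, 0.12]
force: [0.5, -0.3, 0.5]
grip_width: 0.0461
```

```bash
python3 -c "
from h import *
go(.457,.212,.012,2.7)"
```

```text
pos [0.4567 0.2106 0.0506] jaw 2.52 w 46.1 F [ 0.5 -0.3  0.5] q6 0.17 t 28.5
shift before turn [38.6  0.3 -1.3] turn -0.18
shift after turn [38.6  0.3 -1.3]
```

Request:
{"fn": "play_rows", "kwargs": {"commands": [[10,0.3,-1.3,0,45],[10,0,0,0,45],[10,0,0,0,45],[8,0,0,0,45],[0,0,0,0,45]]}}

```text
clock: 29.0
position: [0.455, 0.2124, 0.0108]
ee_rot: [-1.393, 1.568, -2.918]
force: [-0.3, -0.8, -0.7]
grip_width: 0.045
```

Request:
{"fn": "play_rows", "kwargs": {"commands": [[0,0,0,0,35],[0,0,0,0,26],[0,0,0,0,15],[0,0,0,0,15],[0,0,0,0,15]]}}

```text
clock: 29.5
position: [0.4563, 0.2127, 0.0125]
ee_rot: [1.736, 1.57, 0.211]
force: [1.2, 0.7, 1.2]
grip_width: 0.0187
```

Request:
{"fn": "play_rows", "kwargs": {"commands": [[0,0,0,0,15],[0,0,0,0,15]]}}

```text
clock: 29.7
position: [0.4563, 0.2127, 0.0125]
ee_rot: [1.744, 1.57, 0.218]
force: [0.1, -0.1, 2.1]
grip_width: 0.0187
```

```bash
python3 -c "
from h import *
go(.457,-.3725,.11,2.7)"
```

```text
pos [0.4563 0.2127 0.0125] jaw 2.6 w 18.7 F [ 0.1 -0.1  2.1] q6 0.17 t 29.7
shift before turn [-97.6 -25.7 584.6] turn -0.1
shift after turn [-97.6 -26.8 584.6]
```

Request:
{"fn": "play_rows", "kwargs": {"commands": [[-8,0,0,0,15],[-20,0,0,0,15],[-25,0,0,0,15],[-25,0,10,0,15],[-20,-1,30,0,15]]}}

```text
clock: 30.2
position: [0.4572, 0.1737, 0.1118]
ee_rot: [1.873, 1.569, 0.351]
force: [0.3, -0.5, 0.3]
grip_width: 0.0186
```

Request:
{"fn": "play_rows", "kwargs": {"commands": [[0,-2,45,0,15],[0,-2,48,0,15],[0,-2,48,0,15],[0,-2,48,0,15],[0,-2,48,0,15]]}}

```text
clock: 30.7
position: [0.457, -0.0663, 0.1106]
ee_rot: [-2.704, 1.571, 2.054]
force: [0.5, -0.8, -1.1]
grip_width: 0.0189
```

Request:
{"fn": "play_rows", "kwargs": {"commands": [[0,-2,48,0,15],[0,-2,48,0,15],[0,-2,48,0,15],[0,-2,48,0,15],[0,-2,48,0,15]]}}

```text
clock: 31.2
position: [0.4577, -0.3065, 0.1105]
ee_rot: [-2.685, 1.57, 2.073]
force: [1.5, 0.1, -1.7]
grip_width: 0.0189
```

Request:
{"fn": "play_rows", "kwargs": {"commands": [[0,-2,35,0,15],[0,-2,25,0,15],[0,-1,8,0,15],[0,0,0,0,15],[0,0,0,0,15]]}}

```text
clock: 31.7
position: [0.456, -0.371, 0.11]
ee_rot: [-2.64, 1.568, 2.118]
force: [0.4, 0.6, -0.8]
grip_width: 0.0191
```

```bash
python3 -c "
from h import *
go(.457,-.3725,.04,2.7)"
```

```text
pos [ 0.456 -0.371  0.11 ] jaw 2.63 w 19.1 F [ 0.4  0.6 -0.8] q6 -0.92 t 31.7
shift before turn [70.   1.   1.7] turn -0.07
shift after turn [70.   1.   1.7]
```

Request:
{"fn": "play_rows", "kwargs": {"commands": [[12,0,0,0,15],[20,0,0,0,15],[20,0,0,0,15],[13,0,0,0,15],[5,0,0,0,15]]}}

```text
clock: 32.2
position: [0.4559, -0.3709, 0.0383]
ee_rot: [-2.497, 1.567, 2.262]
force: [0.2, -0.2, -0.7]
grip_width: 0.0189
```

Request:
{"fn": "play_rows", "kwargs": {"commands": [[0,0,0,0,15],[0,0,0,0,15]]}}

```text
clock: 32.4
position: [0.4569, -0.373, 0.0406]
ee_rot: [0.673, 1.57, -0.852]
force: [1.1, -0.5, -1.0]
grip_width: 0.0188
```

```bash
python3 -c "
from h import *
go(.457,-.3725,.017,2.7);d=cam('wrist','w12')"
```

```text
pos [ 0.4569 -0.373   0.0406] jaw 2.62 w 18.8 F [ 1.1 -0.5 -1. ] q6 -0.92 t 32.4
shift before turn [23.6  0.1 -0.5] turn -0.08
shift after turn [23.6  0.1 -0.5]
```

View pics/w12.png

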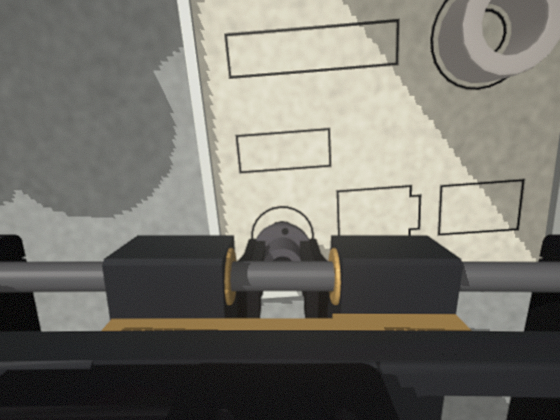

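Request:
{"fn": "play_rows", "kwargs": {"commands": [[8,0,0,0,15],[8,0,0,0,15],[5,0,0,0,15],[2,0,0,0,15],[0,0,0,0,15]]}}

```text
clock: 32.95
position: [0.4564, -0.3728, 0.0168]
ee_rot: [-2.452, 1.57, 2.306]
force: [-0.7, 0.9, -0.2]
grip_width: 0.0189
```

Request:
{"fn": "play_rows", "kwargs": {"commands": [[1,0,0,0,15],[0,0,0,0,15],[0,0,0,0,30],[0,0,0,0,36],[0,0,0,0,36]]}}

```text
clock: 33.45
position: [0.4566, -0.373, 0.0161]
ee_rot: [0.715, 1.571, -0.81]
force: [1.0, -0.5, -0.5]
grip_width: 0.0329
```

Request:
{"fn": "play_rows", "kwargs": {"commands": [[-10,0,0,0,40],[-20,0,0,0,40],[-30,0,0,0,40],[-30,0,0,0,40],[-30,0,0,0,40]]}}

```text
clock: 33.95
position: [0.4565, -0.3729, 0.1379]
ee_rot: [0.705, 1.571, -0.82]
force: [0.4, -0.1, -0.5]
grip_width: 0.04
```

```bash
python3 -c "
from h import *
go(.4635,.26,.13,71.5);d=cam('wrist','w13');pickle.dump(d,open('w13.pkl','wb'));d=cam('top');crop(d,115,170,130,120,6,'mat13')"
```

```text
pos [ 0.4565 -0.3729  0.1379] jaw 2.6 w 40.0 F [ 0.4 -0.1 -0.5] q6 -0.92 t 34.0
shift before turn [   7.8   35.7 -631.9] turn -68.9
shift after turn [   7.8  602.4 -194.2]
```

View pics/w13.png

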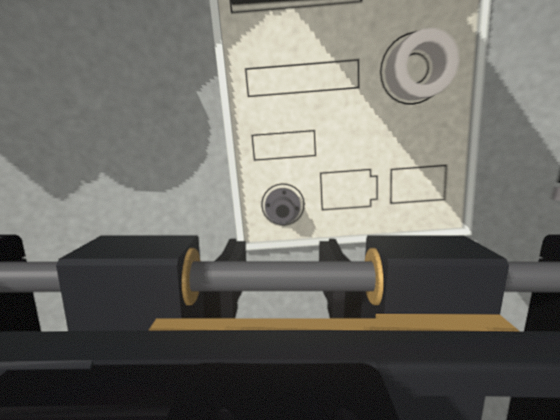

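View pics/mat13.png

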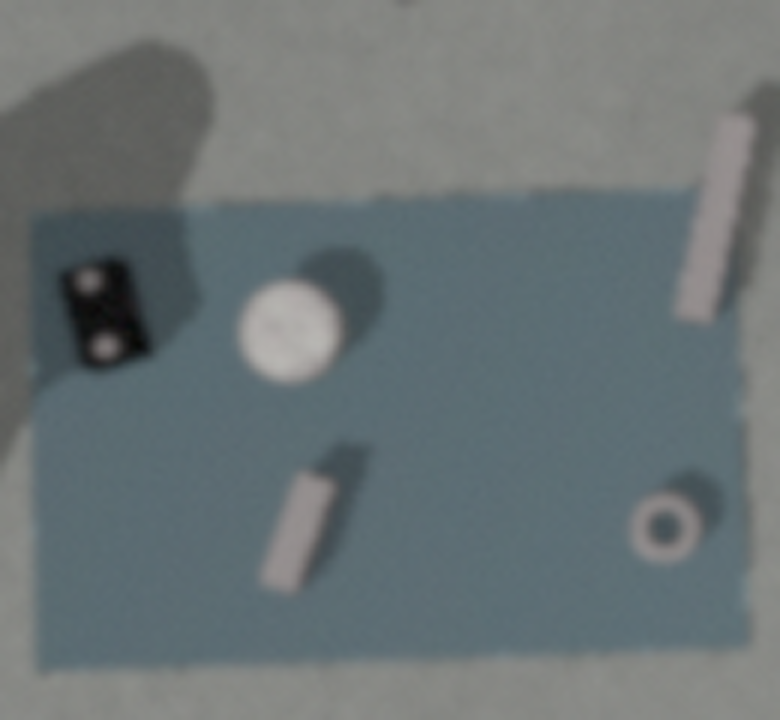

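Request:
{"fn": "play_rows", "kwargs": {"commands": [[0,0,0,-8.5,50],[0,0,0,-8.5,50],[0,0,0,-8.5,50],[0,0,0,-8.5,50],[0,0,0,-8.5,50]]}}

```text
clock: 34.55
position: [0.4562, -0.3725, 0.1357]
ee_rot: [3.043, 1.57, 2.266]
force: [0.8, -0.8, -0.7]
grip_width: 0.0497
```

Request:
{"fn": "play_rows", "kwargs": {"commands": [[0,0,0,-8.5,50],[0,0,0,-8.5,50],[0,0,0,-8.5,50],[0,0,0,-1.2,50],[0,20,-6,0,50]]}}

```text
clock: 35.05
position: [0.4575, -0.3545, 0.1361]
ee_rot: [-0.704, 1.568, -1.027]
force: [-0.1, 0.8, -0.2]
grip_width: 0.05
```

Request:
{"fn": "play_rows", "kwargs": {"commands": [[0,46,-15,0,50],[0,46,-15,0,50],[0,46,-15,0,50],[0,46,-15,0,50],[0,46,-15,0,50]]}}

```text
clock: 35.55
position: [0.4572, -0.1084, 0.1361]
ee_rot: [2.165, 1.571, 1.843]
force: [0.5, 0.3, 0.6]
grip_width: 0.0499
```

Request:
{"fn": "play_rows", "kwargs": {"commands": [[0,46,-15,0,50],[0,46,-15,0,50],[0,46,-15,0,50],[0,46,-15,0,50],[0,46,-15,0,50]]}}

```text
clock: 36.05
position: [0.4579, 0.1337, 0.1362]
ee_rot: [0.128, 1.571, -0.192]
force: [1.1, -0.2, -0.2]
grip_width: 0.0502
```

Request:
{"fn": "play_rows", "kwargs": {"commands": [[0,46,-15,0,50],[0,46,-14,0,50],[0,30,-10,0,50],[0,0,0,0,50],[0,0,0,0,50]]}}

```text
clock: 36.55
position: [0.4587, 0.2602, 0.1359]
ee_rot: [-2.107, 1.57, -2.424]
force: [-0.6, -0.5, 0.1]
grip_width: 0.05
```

```bash
python3 -c "
from h import *
go(.4635,.292,.05,71.5);d=cam('wrist','w14');pickle.dump(d,open('w14.pkl','wb'))"
```

```text
pos [0.4587 0.2602 0.1359] jaw 71.83 w 50.0 F [-0.6 -0.5  0.1] q6 -0.95 t 36.5
shift before turn [85.9 31.8 -5.3] turn 0.33
shift after turn [85.9 31.8 -5.5]
```

View pics/w14.png

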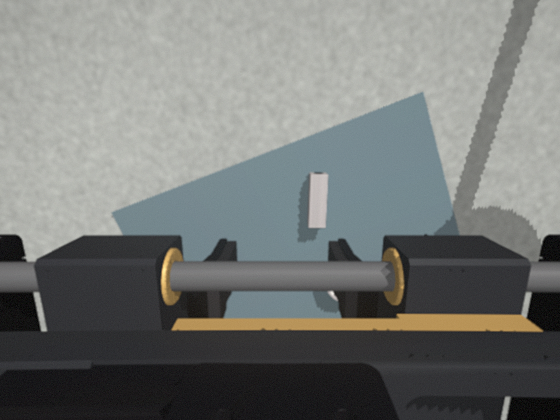

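```bash
python3 -c "
from h import *
d=pickle.load(open('w14.pkl','rb'))
crop(d,290,160,60,80,6,'w14c')
q=cast(d,[(310,173),(328,173),(325,227.5),(308.5,226.5)],.018);print('short',q.mean(0),np.degrees(np.arctan2(*((q[0]-q[3])+(q[1]-q[2]))[[1,0]])),[np.linalg.norm(q[i]-q[i-1]).round(4) for i in range(4)])
"
```

```text
short [0.46319989 0.29333951 0.018     ] 161.16631527185586 [np.float64(0.0497), np.float64(0.016), np.float64(0.0507), np.float64(0.0154)]
```

View pics/w14c.png

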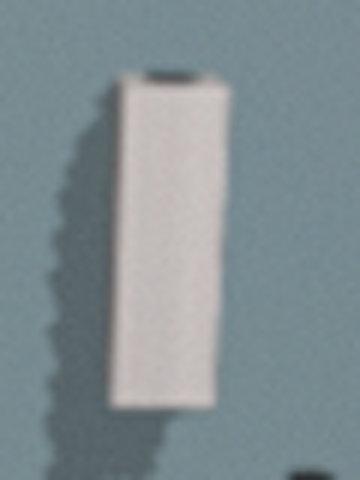

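Request:
{"fn": "play_rows", "kwargs": {"commands": [[10,16,-3,0.5,50],[20,16,-2,0,50],[30,0,0,0,50],[20,0,0,0,45],[6,0,0,0,40]]}}

```text
clock: 37.1
position: [0.4634, 0.2895, 0.0482]
ee_rot: [-2.417, 1.566, -2.747]
force: [-0.3, 0.5, 0.3]
grip_width: 0.0436
```

Request:
{"fn": "play_rows", "kwargs": {"commands": [[0,0,0,0,40],[0,0,0,0,40]]}}

```text
clock: 37.3
position: [0.4655, 0.2911, 0.0509]
ee_rot: [0.641, 1.57, 0.313]
force: [0.6, 0.4, -0.5]
grip_width: 0.0403
```

```bash
python3 -c "
from h import *
go(.4635,.2925,.006,71.3)"
```

```text
pos [0.4655 0.2911 0.0509] jaw 71.21 w 40.3 F [ 0.6  0.4 -0.5] q6 -0.89 t 37.3
shift before turn [44.9  0.6 -2.3] turn -0.09
shift after turn [44.9  0.6 -2.3]
```

Request:
{"fn": "play_rows", "kwargs": {"commands": [[12,0.6,-2,0,40],[12,0,0,0,40],[12,0,0,0,40],[9,0,0,0,40],[0,0,0,0,40]]}}

```text
clock: 37.8
position: [0.4619, 0.2926, 0.0035]
ee_rot: [-2.45, 1.568, -2.776]
force: [-0.3, -0.2, -0.1]
grip_width: 0.0402
```

Request:
{"fn": "play_rows", "kwargs": {"commands": [[0,0,0,0,30],[0,0,0,0,20],[0,0,0,0,10],[0,0,0,0,10],[0,0,0,0,10]]}}

```text
clock: 38.3
position: [0.4633, 0.2931, 0.0056]
ee_rot: [0.7, 1.57, 0.373]
force: [-0.2, 0.3, 1.9]
grip_width: 0.0157
```

```bash
python3 -c "
from h import *
go(.4552,-.3166,.11,96.7)"
```

```text
pos [0.4633 0.2931 0.0056] jaw 71.3 w 15.7 F [-0.2  0.3  1.9] q6 -0.88 t 38.3
shift before turn [-104.6 -580.1  187.9] turn -25.4
shift after turn [-104.6 -604.6  -79.1]
```

Request:
{"fn": "play_rows", "kwargs": {"commands": [[-10,0,0,0,10],[-20,0,0,0,10],[-30,0,0,-8.5,10],[-30,0,0,-8.5,10],[-15,0,0,-8.4,10]]}}

```text
clock: 38.8
position: [0.464, 0.2934, 0.1132]
ee_rot: [0.239, 1.567, 0.362]
force: [1.2, 0.8, -0.4]
grip_width: 0.0161
```

Request:
{"fn": "play_rows", "kwargs": {"commands": [[0,-35,-4,0,10],[0,-48,-6,0,10],[0,-48,-6,0,10],[0,-48,-6,0,10],[0,-48,-6,0,10]]}}

```text
clock: 39.3
position: [0.4615, 0.0626, 0.1109]
ee_rot: [-0.265, 1.57, -0.147]
force: [0.9, -0.9, -1.1]
grip_width: 0.0158
```

Request:
{"fn": "play_rows", "kwargs": {"commands": [[0,-48,-6,0,10],[0,-48,-6,0,10],[0,-48,-6,0,10],[0,-48,-6,0,10],[0,-48,-6,0,10]]}}

```text
clock: 39.8
position: [0.4595, -0.1796, 0.1109]
ee_rot: [-0.46, 1.57, -0.343]
force: [0.6, 0.2, -0.0]
grip_width: 0.0156
```

Request:
{"fn": "play_rows", "kwargs": {"commands": [[0,-48,-6,0,10],[0,-48,-6,0,10],[0,-30,-5,0,10],[0,-12,-3,0,10],[0,0,0,0,10]]}}

```text
clock: 40.3
position: [0.4558, -0.3182, 0.1105]
ee_rot: [-0.734, 1.57, -0.62]
force: [0.3, -0.1, -0.1]
grip_width: 0.0159
```

```bash
python3 -c "
from h import *
go(.4552,-.3166,.04,96.7);d=cam('wrist','w15')"
```

```text
pos [ 0.4558 -0.3182  0.1105] jaw 96.56 w 15.9 F [ 0.3 -0.1 -0.1] q6 -2.5 t 40.3
shift before turn [70.5  1.7 -0.4] turn -0.14
shift after turn [70.5  1.7 -0.4]
```

View pics/w15.png

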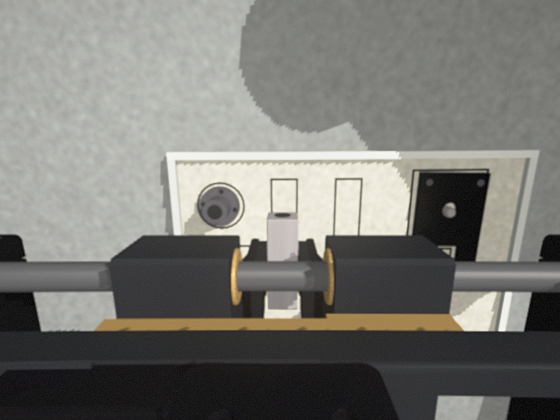

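Request:
{"fn": "play_rows", "kwargs": {"commands": [[12,0,0,0,10],[20,0,0,0,10],[20,0,0,0,10],[13,0,0,0,10],[5,0,0,0,10]]}}

```text
clock: 40.85
position: [0.4554, -0.3145, 0.0384]
ee_rot: [2.193, 1.567, 2.311]
force: [0.5, 0.2, 0.1]
grip_width: 0.0157
```

Request:
{"fn": "play_rows", "kwargs": {"commands": [[0,0,0,0,10],[0,0,0,0,10]]}}

```text
clock: 41.05
position: [0.4565, -0.3169, 0.0405]
ee_rot: [-0.928, 1.57, -0.81]
force: [-0.4, -0.9, -0.9]
grip_width: 0.0153
```

```bash
python3 -c "
from h import *
go(.4552,-.3166,.01,96.7)"
```

```text
pos [ 0.4565 -0.3169  0.0405] jaw 96.74 w 15.3 F [-0.4 -0.9 -0.9] q6 -2.5 t 41.0
shift before turn [30.5  0.4 -1.3] turn 0.04
shift after turn [30.5  0.4 -1.3]
```

Request:
{"fn": "play_rows", "kwargs": {"commands": [[10,0,-1,0,10],[9,0,0,0,10],[7,0,0,0,10],[4,0,0,0,10],[0,0,0,0,10]]}}

```text
clock: 41.55
position: [0.455, -0.3171, 0.0098]
ee_rot: [2.222, 1.57, 2.339]
force: [-0.4, -0.4, -0.6]
grip_width: 0.0155
```

Request:
{"fn": "play_rows", "kwargs": {"commands": [[0,0,0,0,10],[0.7,0,0,0,10],[0,0,0,0,24],[0,0,0,0,32],[0,0,0,0,32]]}}

```text
clock: 42.05
position: [0.4552, -0.3172, 0.0095]
ee_rot: [-0.871, 1.571, -0.754]
force: [-0.3, 1.0, 0.0]
grip_width: 0.0296
```

Request:
{"fn": "play_rows", "kwargs": {"commands": [[-10,0,0,0,34],[-20,0,0,0,34],[-30,0,0,0,40],[-30,0,0,0,40],[-30,0,0,0,40]]}}

```text
clock: 42.55
position: [0.455, -0.3169, 0.1312]
ee_rot: [-0.681, 1.571, -0.564]
force: [-0.5, 0.4, -0.8]
grip_width: 0.0393
```

```bash
python3 -c "
from h import *
go(.554,.376,.13,107.5);d=cam('wrist','w16');pickle.dump(d,open('w16.pkl','wb'));d=cam('top');pickle.dump(d,open('top16.pkl','wb'));crop(d,115,170,130,120,6,'mat16')
def c(p,x0,y0,k=6): return (np.array(p,float)+.5)/k-.5+[x0,y0]
"
```

```text
pos [ 0.455  -0.3169  0.1312] jaw 96.7 w 39.3 F [-0.5  0.4 -0.8] q6 -2.5 t 42.5
shift before turn [  1.2 676.7 179.2] turn -10.8
shift after turn [  1.2 631.1 302.8]
```

View pics/w16.png

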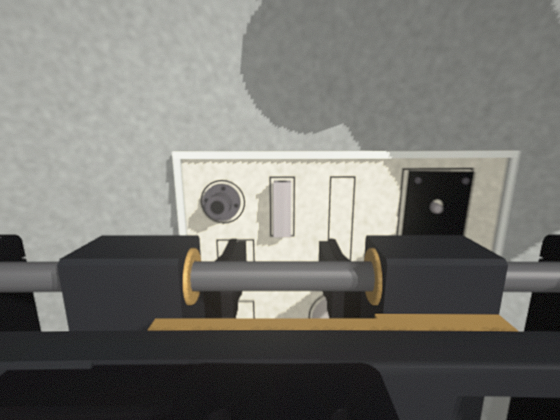

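View pics/mat16.png

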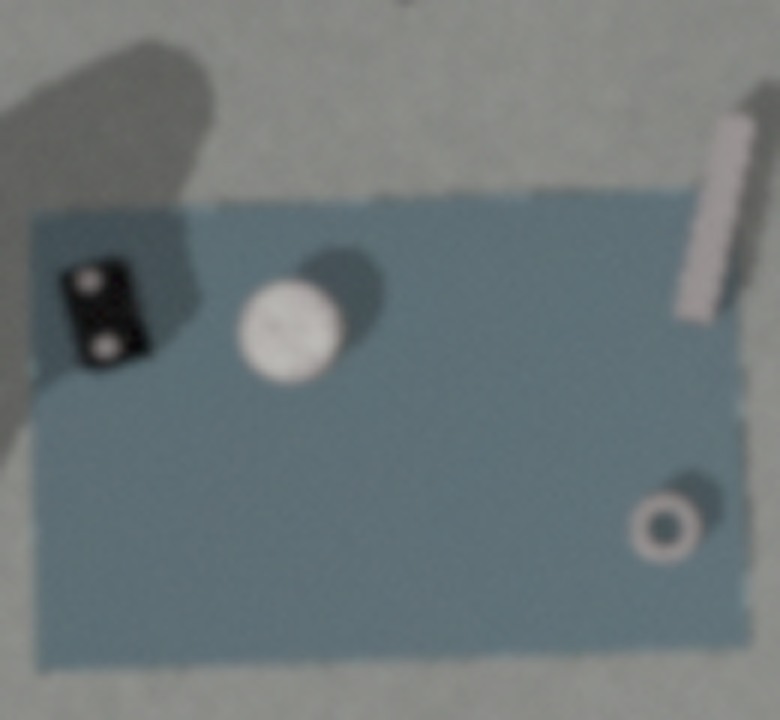

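```bash
python3 -c "
from h import *
d=pickle.load(open('top16.pkl','rb'))
def c(p,x0,y0,k=6): return (np.array(p,float)+.5)/k-.5+[x0,y0]
q=cast(d,c([(723,112),(758,118),(714,325),(675,318)],115,170),.017);print(q.mean(0),[np.linalg.norm(q[i]-q[i-1]).round(4) for i in range(4)],np.degrees(np.arctan2(*((q[0]-q[3])+(q[1]-q[2]))[[1,0]])))
go(q.mean(0)[0],q.mean(0)[1],.15,80)
"
```

```text
[0.59783658 0.11469212 0.017     ] [np.float64(0.0906), np.float64(0.0153), np.float64(0.0906), np.float64(0.0169)] -11.69309759372185
pos [ 0.4574 -0.3192  0.1342] jaw 96.71 w 39.9 F [ 1.  -1.5 -0.8] q6 -2.5 t 42.6
shift before turn [-17.9 414.4 190.3] turn 16.71
shift after turn [-17.9 451.6  63.1]
```

Request:
{"fn": "play_rows", "kwargs": {"commands": [[-8,0,0,8.5,45],[-8,0,0,8.5,45],[0,40,6,0,45],[0,46,6,0,45],[0,46,6,0,45]]}}

```text
clock: 43.15
position: [0.4963, -0.1893, 0.1453]
ee_rot: [2.535, 1.57, 2.354]
force: [0.9, -0.5, 0.2]
grip_width: 0.045
```

Request:
{"fn": "play_rows", "kwargs": {"commands": [[0,46,6,0,45],[0,46,6,0,45],[0,46,6,0,45],[0,46,6,0,45],[0,46,7,0,45]]}}

```text
clock: 43.65
position: [0.5677, 0.0323, 0.1451]
ee_rot: [-3.023, 1.57, 3.08]
force: [-0.2, 0.1, 0.7]
grip_width: 0.045
```

Request:
{"fn": "play_rows", "kwargs": {"commands": [[0,40,7,0,45],[0,25,5,0,45],[0,10,0,0,45],[0,0,0,0,45],[0,0,0,0,45]]}}

```text
clock: 44.15
position: [0.5924, 0.1009, 0.1451]
ee_rot: [-2.596, 1.569, -2.776]
force: [-1.0, 0.5, 0.2]
grip_width: 0.0452
```

```bash
python3 -c "
from h import *
go(.598,.115,.06,79);d=cam('wrist','w17');pickle.dump(d,open('w17.pkl','wb'))"
```

```text
pos [0.5924 0.1009 0.1451] jaw 79.68 w 45.2 F [-1.   0.5  0.2] q6 -1.41 t 44.1
shift before turn [85.1 14.9  3.1] turn 0.68
shift after turn [85.1 14.9  2.9]
```

View pics/w17.png

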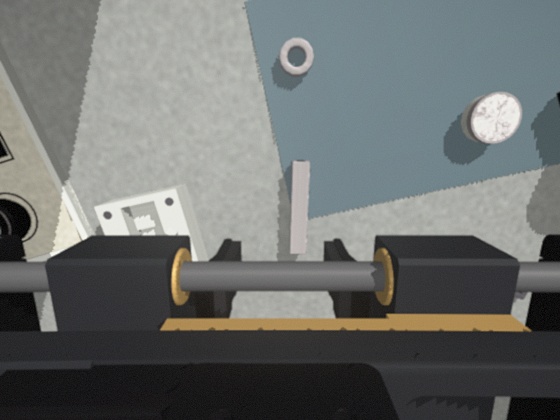

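```bash
python3 -c "
from h import *
d=pickle.load(open('w17.pkl','rb'))
crop(d,270,150,60,115,5,'w17c')
q=cast(d,[(293.5,161),(310,161),(306,254),(291,254)],.017);print(q.mean(0),[np.linalg.norm(q[i]-q[i-1]).round(4) for i in range(4)],np.degrees(np.arctan2(*((q[3]-q[0])+(q[2]-q[1]))[[1,0]])))
q=cast(d,[(302,161),(298.5,253.5)],.017);print(q)
"
```

```text
[0.59994378 0.11722956 0.017     ] [np.float64(0.0908), np.float64(0.0151), np.float64(0.0908), np.float64(0.0148)] -11.40297459981789
[[0.55548094 0.12643125 0.017     ]
 [0.64392965 0.10834136 0.017     ]]
```

View pics/w17c.png

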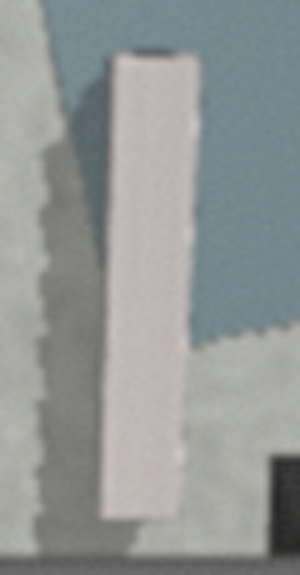

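```bash
python3 -c "
from h import *
go(.5992,.1158,.05,78.5)"
```

```text
pos [0.5925 0.1006 0.1452] jaw 79.63 w 45.0 F [ 0.3 -0.  -0.4] q6 -1.41 t 44.2
shift before turn [95.2 16.3  3.9] turn 1.13
shift after turn [95.2 16.3  3.6]
```

Request:
{"fn": "play_rows", "kwargs": {"commands": [[10,16,3.6,1.1,45],[25,0,0,0,42],[30,0,0,0,42],[20,0,0,0,42],[10,0,0,0,42]]}}

```text
clock: 44.7
position: [0.5981, 0.1153, 0.0486]
ee_rot: [-2.871, 1.567, -3.073]
force: [-0.5, 0.5, 0.5]
grip_width: 0.0422
```

Request:
{"fn": "play_rows", "kwargs": {"commands": [[0,0,0,0,42],[0,0,0,0,42]]}}

```text
clock: 44.9
position: [0.6002, 0.1163, 0.0511]
ee_rot: [0.15, 1.57, -0.05]
force: [-0.3, 0.3, 0.3]
grip_width: 0.0421
```

```bash
python3 -c "
from h import *
go(.5992,.1158,.005,78.5)"
```

```text
pos [0.6002 0.1163 0.0511] jaw 78.54 w 42.1 F [-0.3  0.3  0.3] q6 -1.36 t 44.9
shift before turn [46.1 -0.7 -1. ] turn 0.04
shift after turn [46.1 -0.7 -1. ]
```

Request:
{"fn": "play_rows", "kwargs": {"commands": [[12,0,0,0,42],[12,0,0,0,42],[12,0,0,0,42],[9,0,0,0,42],[0,0,0,0,42]]}}

```text
clock: 45.4
position: [0.5983, 0.1171, 0.0035]
ee_rot: [-2.93, 1.567, -3.129]
force: [0.9, -0.0, -0.3]
grip_width: 0.042
```

Request:
{"fn": "play_rows", "kwargs": {"commands": [[0,0,0,0,30],[0,0,0,0,20],[0,0,0,0,10],[0,0,0,0,10],[0,0,0,0,10]]}}

```text
clock: 45.9
position: [0.6, 0.1169, 0.006]
ee_rot: [-0.077, 1.57, -0.276]
force: [-0.2, -1.0, 1.8]
grip_width: 0.0158
```

Request:
{"fn": "play_rows", "kwargs": {"commands": [[-10,0,0,0,10],[-20,0,0,0,10],[-30,0,0,0,10],[-30,0,0,0,10],[-15,0,0,0,10]]}}

```text
clock: 46.4
position: [0.6008, 0.1172, 0.1136]
ee_rot: [0.248, 1.567, 0.049]
force: [0.3, -0.2, -0.9]
grip_width: 0.0157
```

```bash
python3 -c "
from h import *
go(.4685,-.2595,.11,96.7);d=cam('wrist','w18')"
```

```text
pos [0.6008 0.1172 0.1136] jaw 78.61 w 15.7 F [ 0.3 -0.2 -0.9] q6 -1.36 t 46.4
shift before turn [   3.  -395.4  -55.3] turn -18.09
shift after turn [   3.  -358.7 -175.4]
```

View pics/w18.png

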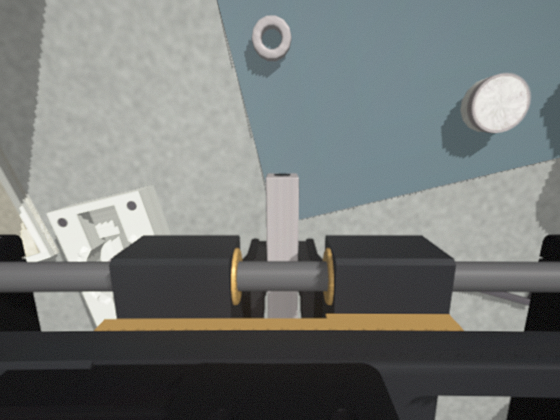

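```bash
python3 -c "
from h import *
d=cam('wrist');s,T=pose();q=cast(d,[(283,175.5)],T[2,3]+.011);print(np.linalg.inv(T)@np.r_[q[0],1])"
```

```text
[-1.12572449e-02  8.87187154e-04 -4.53085772e-02  1.00000000e+00]
```

Request:
{"fn": "play_rows", "kwargs": {"commands": [[0,0,0,-8.5,10],[0,0,0,-8.5,10],[0,-20,-10,-1.1,10],[0,-40,-19,0,10],[0,-43,-21,0,10]]}}

```text
clock: 47.0
position: [0.5606, 0.0091, 0.1094]
ee_rot: [2.792, 1.569, 2.912]
force: [0.8, -0.5, -1.5]
grip_width: 0.0159
```

Request:
{"fn": "play_rows", "kwargs": {"commands": [[0,-43,-21,0,10],[0,-43,-21,0,10],[0,-43,-21,0,10],[0,-43,-21,0,10],[0,-40,-20,0,10]]}}

```text
clock: 47.5
position: [0.4815, -0.215, 0.1096]
ee_rot: [2.368, 1.569, 2.485]
force: [1.0, 0.3, -1.7]
grip_width: 0.0159
```

Request:
{"fn": "play_rows", "kwargs": {"commands": [[0,-25,-13,0,10],[0,-19,-8,0,10],[0,0,0,0,10],[0,0,0,0,10]]}}

```text
clock: 47.9
position: [0.4666, -0.2593, 0.1097]
ee_rot: [2.131, 1.568, 2.246]
force: [-0.6, 0.1, -1.5]
grip_width: 0.0156
```

```bash
python3 -c "
from h import *
go(.4685,-.2595,.04,96.7)"
```

```text
pos [ 0.4666 -0.2593  0.1097] jaw 96.62 w 15.6 F [-0.6  0.1 -1.5] q6 -2.4 t 47.9
shift before turn [69.7 -0.6  2. ] turn -0.08
shift after turn [69.7 -0.6  2. ]
```

Request:
{"fn": "play_rows", "kwargs": {"commands": [[12,0,2,0,10],[20,0,0,0,10],[20,0,0,0,10],[13,0,0,0,10],[5,0,0,0,10]]}}

```text
clock: 48.4
position: [0.4687, -0.2577, 0.0386]
ee_rot: [2.289, 1.567, 2.408]
force: [-0.5, 1.0, -1.7]
grip_width: 0.0158
```

Request:
{"fn": "play_rows", "kwargs": {"commands": [[0,0,0,0,10],[0,0,0,0,10]]}}

```text
clock: 48.6
position: [0.4698, -0.2595, 0.0408]
ee_rot: [-0.821, 1.57, -0.703]
force: [0.6, -0.5, -2.2]
grip_width: 0.0158
```

```bash
python3 -c "
from h import *
go(.4685,-.2595,.013,96.7)"
```

```text
pos [ 0.4698 -0.2595  0.0408] jaw 96.73 w 15.8 F [ 0.6 -0.5 -2.2] q6 -2.4 t 48.6
shift before turn [27.8  0.2 -1.3] turn 0.03
shift after turn [27.8  0.2 -1.3]
```

Request:
{"fn": "play_rows", "kwargs": {"commands": [[9,0,-1,0,10],[9,0,0,0,10],[7,0,0,0,10],[3,0,0,0,10],[0,0,0,0,10]]}}

```text
clock: 49.1
position: [0.468, -0.2594, 0.0118]
ee_rot: [2.331, 1.569, 2.447]
force: [-0.4, 0.0, -1.6]
grip_width: 0.0151
```

Request:
{"fn": "play_rows", "kwargs": {"commands": [[1,0,0,0,10],[0,0,0,0,10],[0,0,0,0,10]]}}

```text
clock: 49.4
position: [0.4685, -0.2598, 0.0117]
ee_rot: [-0.814, 1.57, -0.697]
force: [-0.0, -0.6, -1.8]
grip_width: 0.0158
```

Request:
{"fn": "play_rows", "kwargs": {"commands": [[0.7,0,0,0,10],[0,0,0,0,10],[0,0,0,0,24],[0,0,0,0,32],[0,0,0,0,32]]}}

```text
clock: 49.9
position: [0.4686, -0.2598, 0.011]
ee_rot: [-0.838, 1.57, -0.721]
force: [-0.9, -0.5, 1.2]
grip_width: 0.0292
```

Request:
{"fn": "play_rows", "kwargs": {"commands": [[-10,0,0,0,34],[-20,0,0,0,34],[-30,0,0,0,40],[-30,0,0,0,45],[-30,0,0,0,50]]}}

```text
clock: 50.4
position: [0.4682, -0.2595, 0.1326]
ee_rot: [-0.863, 1.571, -0.746]
force: [0.1, 0.0, -0.3]
grip_width: 0.0458
```

```bash
python3 -c "
from h import *
go(.554,.35,.13,107.5);d=cam('wrist','w19');d=cam('top');crop(d,115,170,130,120,6,'mat19')
"
```

```text
pos [ 0.4682 -0.2595  0.1326] jaw 96.7 w 45.8 F [ 0.1  0.  -0.3] q6 -2.4 t 50.4
shift before turn [  2.5 595.4 156.3] turn -10.8
shift after turn [  2.5 555.5 265.1]
```

View pics/w19.png

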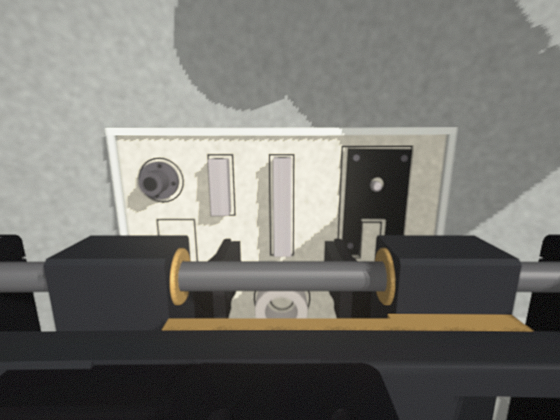

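View pics/mat19.png

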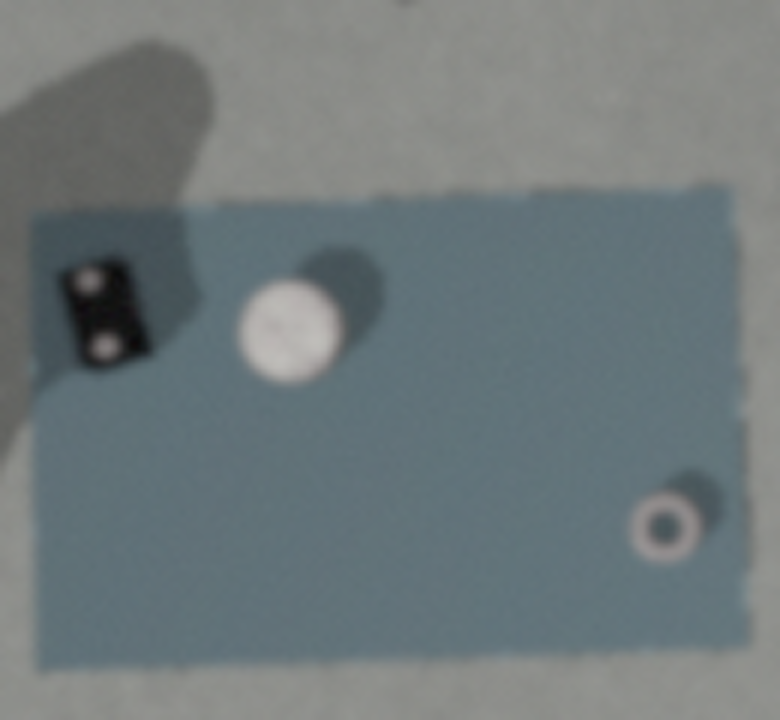

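Request:
{"fn": "play_rows", "kwargs": {"commands": [[0,0,0,-5.4,45],[0,20,9,-5.4,45],[0,43,20,0,45],[0,43,20,0,45],[0,43,20,0,45]]}}

```text
clock: 51.0
position: [0.491, -0.0957, 0.1306]
ee_rot: [2.273, 1.57, 2.577]
force: [-0.0, 0.6, -0.6]
grip_width: 0.0451
```

Request:
{"fn": "play_rows", "kwargs": {"commands": [[0,43,21,0,45],[0,43,21,0,45],[0,43,21,0,45],[0,43,21,0,45],[0,43,21,0,45]]}}

```text
clock: 51.5
position: [0.5264, 0.1415, 0.1306]
ee_rot: [3.037, 1.57, -2.941]
force: [0.1, -0.4, -0.1]
grip_width: 0.0451
```

Request:
{"fn": "play_rows", "kwargs": {"commands": [[0,43,21,0,45],[0,43,21,0,45],[0,40,19,0,45],[0,25,12,0,45],[0,0,0,0,45]]}}

```text
clock: 52.0
position: [0.5509, 0.3093, 0.1304]
ee_rot: [0.571, 1.569, 0.881]
force: [0.2, -0.5, 0.2]
grip_width: 0.0448
```

Request:
{"fn": "play_rows", "kwargs": {"commands": [[0,0,0,0,45],[0,0,0,0,45]]}}

```text
clock: 52.2
position: [0.5504, 0.3042, 0.1303]
ee_rot: [-2.901, 1.569, -2.596]
force: [0.3, -0.4, 0.3]
grip_width: 0.045
```

```bash
python3 -c "
from h import *
go(.554,.376,.05,107.5);d=cam('wrist','w20');pickle.dump(d,open('w20.pkl','wb'))
"
```

```text
pos [0.5504 0.3042 0.1303] jaw 107.46 w 45.0 F [ 0.3 -0.4  0.3] q6 -1.55 t 52.2
shift before turn [80.3 67.4 25.1] turn -0.04
shift after turn [80.3 67.4 25.1]
```

View pics/w20.png

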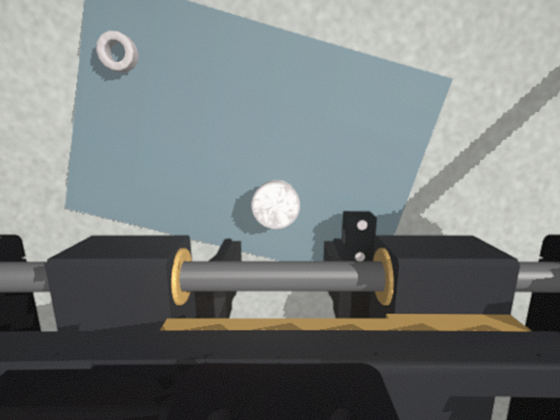

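```bash
python3 -c "
from h import *
d=pickle.load(open('w20.pkl','rb'))
q=cast(d,[(362,225.5),(360,257)],.027);print(q,q.mean(0),np.linalg.norm(q[1]-q[0]),np.degrees(np.arctan2(*(q[1]-q[0])[[1,0]])))
t=pickle.load(open('top16.pkl','rb'))
def c(p,x0,y0,k=6): return (np.array(p,float)+.5)/k-.5+[x0,y0]
q=cast(t,c([(89,280),(106,346)],115,170),.027);print(q,q.mean(0),np.degrees(np.arctan2(*(q[0]-q[1])[[1,0]])))
go(.554,.377,.05,106.5)
"
```

```text
[[0.54191142 0.37524014 0.027     ]
 [0.57015786 0.38416516 0.027     ]] [0.55603464 0.37970265 0.027     ] 0.029622918813782508 17.534958083653553
[[0.56854214 0.3817474  0.027     ]
 [0.5405296  0.37348146 0.027     ]] [0.55453587 0.37761443 0.027     ] 16.440269885027796
pos [0.5506 0.304  0.1305] jaw 107.42 w 44.6 F [ 1.3 -0.7 -0.1] q6 -1.55 t 52.2
shift before turn [80.4 68.7 25.2] turn 0.92
shift after turn [80.4 69.1 24.1]
```

Request:
{"fn": "play_rows", "kwargs": {"commands": [[0,35,13,0,50],[10,35,13,0.4,50],[25,0,0,0,50],[30,0,0,0,50],[15,0,0,0,50]]}}

```text
clock: 52.75
position: [0.5534, 0.3781, 0.0483]
ee_rot: [-2.969, 1.566, -2.672]
force: [-0.2, 0.2, 0.7]
grip_width: 0.0499
```

Request:
{"fn": "play_rows", "kwargs": {"commands": [[0,0,0,0,50],[0,0,0,0,50],[0,0,0,0,50]]}}

```text
clock: 53.05
position: [0.5562, 0.38, 0.0524]
ee_rot: [0.142, 1.568, 0.44]
force: [-1.1, 0.7, 0.6]
grip_width: 0.0501
```

```bash
python3 -c "
from h import *
go(.5545,.3785,.008,107);d=cam('wrist','w21')"
```

```text
pos [0.5562 0.38   0.0524] jaw 107.05 w 50.1 F [-1.1  0.7  0.6] q6 -1.43 t 53.0
shift before turn [44.4 -0.9 -2.2] turn 0.05
shift after turn [44.4 -0.9 -2.2]
```

View pics/w21.png

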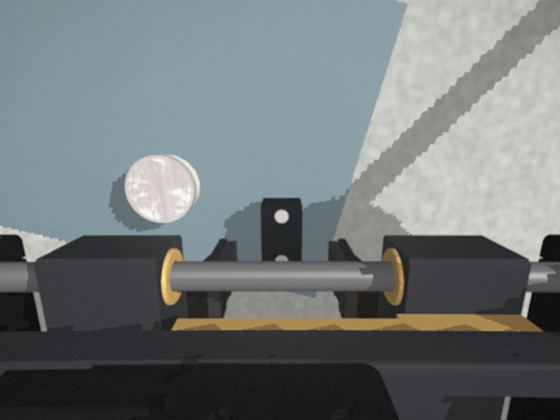

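Clamp sits centred between the fingers (x≈282) and aligned. Down and grip.

Request:
{"fn": "play_rows", "kwargs": {"commands": [[12,-0.9,-2,0,50],[12,0,0,0,50],[11,0,0,0,50],[8,0,0,0,50],[0,0,0,0,50]]}}

```text
clock: 53.6
position: [0.5519, 0.378, 0.0056]
ee_rot: [-3.011, 1.567, -2.712]
force: [-0.8, -0.7, 0.2]
grip_width: 0.0502
```

Request:
{"fn": "play_rows", "kwargs": {"commands": [[0,0,0,0,40],[0,0,0,0,30],[0,0,0,0,20],[0,0,0,0,20],[0,0,0,0,20]]}}

```text
clock: 54.1
position: [0.5535, 0.3787, 0.0083]
ee_rot: [0.135, 1.57, 0.434]
force: [0.3, 0.2, 0.9]
grip_width: 0.026
```

Request:
{"fn": "play_rows", "kwargs": {"commands": [[-10,0,0,0,20],[-20,0,0,0,20],[-30,0,0,0,20],[-30,0,0,0,20],[-15,0,0,0,20]]}}

```text
clock: 54.6
position: [0.5546, 0.3793, 0.1163]
ee_rot: [0.139, 1.566, 0.438]
force: [0.7, 0.3, -0.1]
grip_width: 0.0256
```

```bash
python3 -c "
from h import *
go(.5815,-.347,.11,96.7);d=cam('wrist','w22')"
```

```text
pos [0.5546 0.3793 0.1163] jaw 107.1 w 25.6 F [ 0.7  0.3 -0.1] q6 -1.44 t 54.6
shift before turn [   4.9 -702.1 -187.9] turn 10.4
shift after turn [   4.9 -724.5  -58.1]
```

View pics/w22.png

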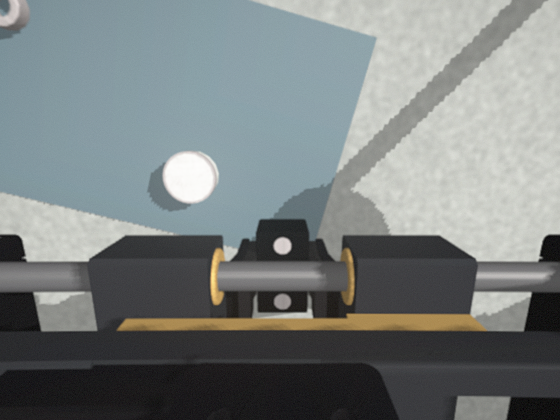

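Request:
{"fn": "play_rows", "kwargs": {"commands": [[0,0,0,5.2,20],[0,-20,-2,5.2,20],[0,-45,-4,0,20],[0,-48,-4,0,20],[0,-48,-4,0,20]]}}

```text
clock: 55.15
position: [0.5589, 0.2158, 0.1118]
ee_rot: [-2.986, 1.569, -2.868]
force: [0.7, 0.0, -0.8]
grip_width: 0.0257
```

Request:
{"fn": "play_rows", "kwargs": {"commands": [[0,-48,-4,0,20],[0,-48,-4,0,20],[0,-48,-4,0,20],[0,-48,-4,0,20],[0,-48,-4,0,20]]}}

```text
clock: 55.65
position: [0.5672, -0.0253, 0.112]
ee_rot: [2.733, 1.569, 2.85]
force: [0.3, -0.9, -1.0]
grip_width: 0.0256
```

Request:
{"fn": "play_rows", "kwargs": {"commands": [[0,-48,-4,0,20],[0,-48,-4,0,20],[0,-48,-4,0,20],[0,-48,-4,0,20],[0,-45,-4,0,20]]}}

```text
clock: 56.15
position: [0.575, -0.2633, 0.1118]
ee_rot: [2.395, 1.569, 2.511]
force: [0.7, 0.5, -0.5]
grip_width: 0.0257
```

Request:
{"fn": "play_rows", "kwargs": {"commands": [[0,-25,-3,0,20],[0,-10,-1,0,20],[0,0,0,0,20],[0,0,0,0,20],[0,0,0,0,20]]}}

```text
clock: 56.65
position: [0.5757, -0.2941, 0.1125]
ee_rot: [2.174, 1.569, 2.293]
force: [-0.0, -0.2, -0.1]
grip_width: 0.0256
```

```bash
python3 -c "
from h import *
go(.5815,-.347,.04,96.7)"
```

```text
pos [ 0.5757 -0.2941  0.1125] jaw 96.81 w 25.6 F [-0.  -0.2 -0.1] q6 -2.34 t 56.6
shift before turn [ 72.4 -53.3  -0.4] turn 0.11
shift after turn [ 72.4 -53.3  -0.3]
```

Request:
{"fn": "play_rows", "kwargs": {"commands": [[0,-25,0,0,20],[8,-20,0,0,20],[22,-8,0,0,20],[22,0,0,0,20],[15,0,0,0,20]]}}

```text
clock: 57.15
position: [0.5815, -0.3485, 0.0437]
ee_rot: [2.276, 1.568, 2.393]
force: [0.1, 0.5, -0.5]
grip_width: 0.0256
```

Request:
{"fn": "play_rows", "kwargs": {"commands": [[5,0,0,0,20],[0,0,0,0,20],[0,0,0,0,20],[0,0,0,0,20]]}}

```text
clock: 57.55
position: [0.583, -0.3495, 0.042]
ee_rot: [-0.826, 1.568, -0.709]
force: [-0.1, 0.4, -0.3]
grip_width: 0.026
```

```bash
python3 -c "
from h import *
go(.5815,-.347,.0135,96.7);d=cam('wrist','w23')"
```

```text
pos [ 0.583  -0.3495  0.042 ] jaw 96.72 w 26.0 F [-0.1  0.4 -0.3] q6 -2.39 t 57.5
shift before turn [28.5  2.7 -1.2] turn 0.02
shift after turn [28.5  2.7 -1.2]
```

View pics/w23.png

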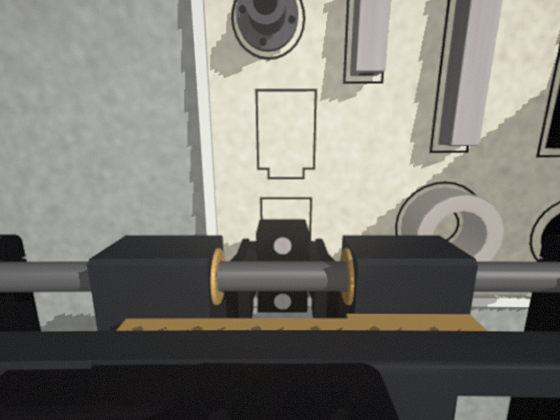

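Request:
{"fn": "play_rows", "kwargs": {"commands": [[9,2.5,-1,0,20],[9,0,0,0,20],[7,0,0,0,20],[3,0,0,0,20],[0,0,0,0,20]]}}

```text
clock: 58.1
position: [0.5806, -0.3466, 0.0124]
ee_rot: [2.361, 1.57, 2.478]
force: [-0.4, 0.0, -0.7]
grip_width: 0.0256
```

Request:
{"fn": "play_rows", "kwargs": {"commands": [[0,0,0,0,20],[1,0,0,0,20],[0,0,0,0,20]]}}

```text
clock: 58.4
position: [0.5809, -0.3469, 0.0123]
ee_rot: [-1.49, 1.571, -1.373]
force: [-2.0, 1.7, 3.5]
grip_width: 0.0259
```

Contact with the tray floor is felt (3.5 N). Release and clear away.

Request:
{"fn": "play_rows", "kwargs": {"commands": [[0,0,0,0,32],[0,0,0,0,40],[0,0,0,0,40],[0,0,0,0,40]]}}

```text
clock: 58.8
position: [0.5808, -0.3467, 0.0115]
ee_rot: [2.292, 1.571, 2.409]
force: [-0.4, -0.4, 0.1]
grip_width: 0.0392
```

Request:
{"fn": "play_rows", "kwargs": {"commands": [[-10,0,0,0,42],[-20,0,0,0,42],[-30,0,0,0,42],[-40,0,0,0,42],[-40,0,0,0,42]]}}

```text
clock: 59.3
position: [0.5806, -0.3465, 0.1534]
ee_rot: [2.305, 1.57, 2.422]
force: [0.5, -0.3, 0.2]
grip_width: 0.0419
```

Request:
{"fn": "play_rows", "kwargs": {"commands": [[-30,40,0,0,42],[-30,45,0,0,42],[0,48,0,0,42],[0,48,0,0,42],[0,48,0,0,42]]}}

```text
clock: 59.8
position: [0.5542, -0.1211, 0.2108]
ee_rot: [-0.447, 1.569, -0.331]
force: [0.7, -0.1, 0.6]
grip_width: 0.042
```

Request:
{"fn": "play_rows", "kwargs": {"commands": [[0,48,0,0,42],[0,48,0,0,42],[0,48,0,0,42],[0,40,0,0,42],[0,20,0,0,42]]}}

```text
clock: 60.3
position: [0.5296, 0.0832, 0.2104]
ee_rot: [1.076, 1.57, 1.196]
force: [0.1, 0.0, -0.7]
grip_width: 0.0419
```

Request:
{"fn": "play_rows", "kwargs": {"commands": [[0,0,0,0,42],[0,0,0,0,42],[0,0,0,0,42]]}}

```text
clock: 60.6
position: [0.5312, 0.0788, 0.2099]
ee_rot: [-0.692, 1.57, -0.576]
force: [0.5, -0.2, 0.7]
grip_width: 0.0421
```

```bash
python3 -c "
from h import *
go(.5,.1,.2,96.7);d=cam('top','t24');pickle.dump(d,open('top24.pkl','wb'));crop(d,312,185,132,110,6,'t24c');d=cam('scene','s24');crop(d,150,110,160,110,5,'s24c');pickle.dump(d,open('s24.pkl','wb'))"
```

```text
pos [0.5312 0.0788 0.2099] jaw 96.64 w 42.1 F [ 0.5 -0.2  0.7] q6 -1.75 t 60.6
shift before turn [  9.8  24.6 -28.5] turn -0.06
shift after turn [  9.8  24.7 -28.5]
```

View pics/t24c.png

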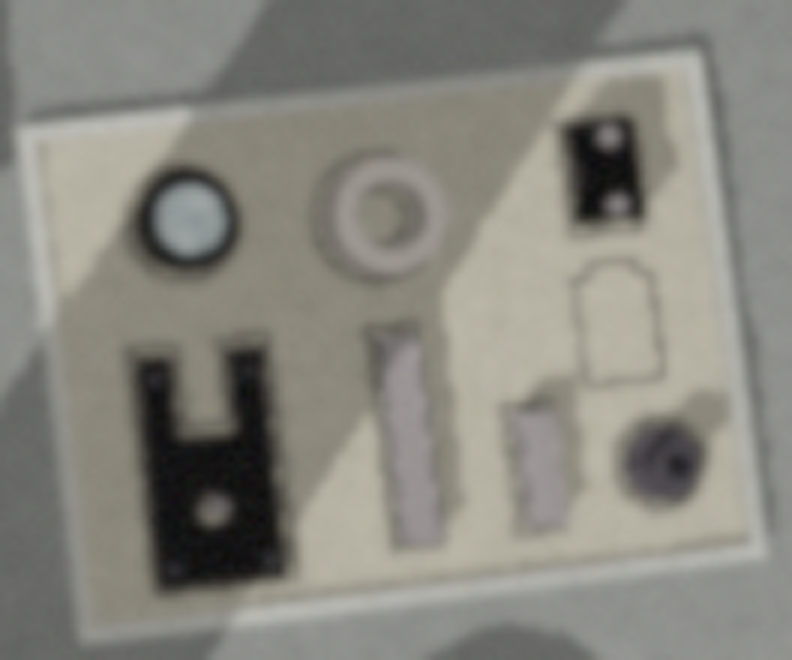

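View pics/s24c.png

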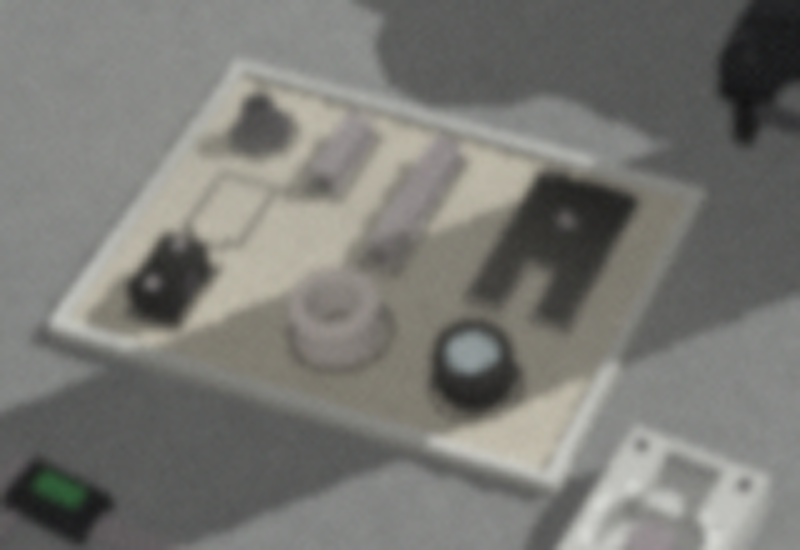

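View pics/t24.png

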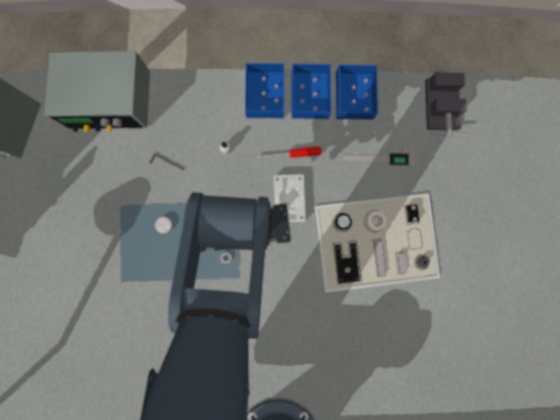

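```bash
python3 -c "
from h import *
d=pickle.load(open('top24.pkl','rb'))
def c(p,x0,y0,k=6): return (np.array(p,float)+.5)/k-.5+[x0,y0]
S=dict(lens=(.56,-.1637),ring=(.5626,-.249),clamp=(.581,-.3472),bush=(.4566,-.3728),short=(.455,-.3168),long=(.4678,-.2597))
M=dict(lens=([(188,219)],.038),ring=([(389,215)],.032),clamp=([(608,137),(618,203)],.03),bush=([(680,464)],.03),short=([(516,407),(556,402),(567,525),(528,533)],.022),long=([(382,337),(421,327),(445,543),(397,550)],.022))
for k,(p,z) in M.items():
    q=cast(d,c(p,312,185),z); print(k,q.mean(0).round(4),((q.mean(0)[:2]-S[k])*1000).round(1), np.degrees(np.arctan2(*(q[0]-q[-1])[[1,0]])).round(1) if len(q)>1 else '')
"
```

```text
lens [ 0.5595 -0.1614  0.038 ] [-0.5  2.3] 
ring [ 0.562  -0.2483  0.032 ] [-0.6  0.7] 
clamp [ 0.5819 -0.3464  0.03  ] [0.9 0.8] 7.7
bush [ 0.4565 -0.3736  0.03  ] [-0.1 -0.8] 
short [ 0.4553 -0.3158  0.022 ] [0.3 1. ] 5.0
long [ 0.4671 -0.2593  0.022 ] [-0.7  0.4] 3.7
```

```bash
python3 -c "
from h import *
d=pickle.load(open('top24.pkl','rb'))
z=d['z_map']
for u,v in [(340,247),(353,246),(341,279),(356,277),(365,270),(331,262)]:
    n=cv2.undistortPoints(np.array([[[u,v]]],float),d['intrinsics'],d['dist_coeffs'])[0,0]; print((d['T'][:3,:3]@(np.r_[n,1]*z[v,u])+d['T'][:3,3]).round(4))
print(monitor.get_state()['dq'].round(4))
order.job_done()"
```

```text
[ 0.4943 -0.1572  0.0144]
[ 0.4969 -0.1916  0.0097]
[ 0.4126 -0.1598  0.0132]
[ 0.4175 -0.199   0.01  ]
[ 0.4349 -0.2242  0.0015]
[ 0.4556 -0.1351  0.0059]
[-0.001   0.0019  0.0022  0.0004 -0.0017  0.0009]
the job is handed in; nothing more can be done
```

I placed every kit part that was on the bench on its own outline and handed the job in at about 61 s. The face plate, ring, lens, bush, both pillars and the clamp went in. The camera was not there, so its outline is empty. The long pillar got knocked partly off the mat during the run; I found it again and picked it up from there.

- **Last position check (top camera):** every part except the plate measured within about 2.5 mm of its outline's centre (limit 10 mm). The pillars and clamp were within about 3° of the drawn direction (limit 11°).
- **Face plate:** pictures show it on the tray with the dowel in its hole and the notch towards the tray's +x. I did not measure its hole-to-dowel offset after releasing it. The dowel leaves only about 2 mm of play, so the offset should be inside the 3 mm limit.
- **Plate flatness (a check that partly disagreed):** depth readings on the plate's top ran from 9.7 to 14.4 mm on one side to the other, where a flat plate would be 12 mm. The two tray-floor readings beside it slope the same way (1.5 and 5.9 mm, against 6 mm), so I put this down to camera tilt. I did not check it independently.
- **Other things on the bench:** none of them looked moved in the pictures, though I did not measure them. The arm was clear of everything and at rest.

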